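# Stack the cedar offcut and pumice stone on the tin

## Robot

A 6-joint arm with a two-finger parallel gripper is mounted at the origin on the work surface. World frame = base frame: x ahead of the robot, y to its left, z up, the work surface at z = 0. Lengths are in m, angles in rad, forces in N, time in s.
With the tool pointing down it reaches from about 0.3 to 0.875 m from the base axis. Payload 6.4 kg.
Tool frame: the origin (TCP) lies between the finger pads; the fingertips stand ahead of it and the grasp point (between the pads) lies 6 mm ahead of it (bot.tip_reach is the z of the fingertips in the tool frame, in m); z points along the fingers, y is the direction in which the jaws open and shut (so a half turn about z gives the same grasp; the last joint's range is limited). The gripper opens to 85 mm and grips with 20 to 120 N. Pads are 22 mm wide; open, the fingers measure 114 mm over their backs; the gripper's body (76 mm by 85 mm) begins 54 mm behind the grasp point. The pads swing forward as they close: fully open they stand 13 mm farther back than shut.
Start: joints at [-1.503, 0.181, 1.607, -0, 1.354, -0.206], TCP at [0.155, -0.554, 0.256] pointing down, gripper open.
Joint ranges: [-2.99, 2.99], [-0.89, 2.07], [0.3, 2.58], [-1.14, 4.28], [0, 2.63], [-3.12, 3.12]. Speed limits (rad/s): [2.57, 2.57, 3.01, 3.14, 3.14, 3.14].

## Interface

Orientations are given as a unit quaternion [x, y, z, w].
In Python, from workcell import bot gives the robot as it stands.
- The arm moves only by the shell command python3 -m creep 'ROWS' [FORCE]. ROWS is JSON, one flat list of numbers, 7 for each row, row after row: the gripper command: -1 is shut, 1 is fully open, values between are in proportion, then the shift along the tool's x, y, z in m, then the turn, a rotation vector about the tool's x, y, z in rad. A call has 1 to 5 rows; each row shifts and turns the pose as measured when the row begins, along the tool's axes as they then stand; what a row does not reach is not made up. A row lasts 1/10 s, in which the tool goes at most 50 mm and 8.59 degrees, less where a joint would pass 70% of its speed; a pose out of reach is approached as far as the arm can. A call with a gripper value outside its range is refused whole. The fingers move at their own pace and stop on an object; FORCE is the grip in N (left out, the last holds). Time passes only in rows, so rows that do not move let the fingers close. It gives the time, the measured TCP pose, the force and the opening at its end, in the units of the state.
- bot.observe(): the state, without advancing time (a new reading comes with each control period).
- bot.read_camera(name): name is "side" or "top"; returns (picture, depth): 400x640x3 uint8, red, green, blue; 400x640 float32, m along the optical axis (not along the pixel's ray), 0 where there is no reading.
- bot.get_calibration(name): a dict with "camera_matrix" (3x3 intrinsics, pixels), "dist" ([k1, k2, p1, p2, k3] as OpenCV has them; the pictures are not rectified), "rvec" (rotation vector, rad) and "tvec" (3), from world to camera coordinates, as OpenCV has them. Camera axes: x right, y down, z forward; pixel columns grow to the right and rows downward; lengths in m; the calibration is good to about 2 mm. A picture is of the moment at which its call begins. get_calibration takes no time and is no camera call.
- bot.job_done(): hands the job in, once; it reports no verdict.
Trained networks look in the newest picture that a camera, given by its name, has taken for a name from the list of things; names that differ only in an ending like _2 or _b are one class to them, and where a whole thing is asked for, a point or a joint stands for the part that bears it (a point fixed in the world has none). Each returns a list of dicts, best first, with "confidence" (0 to 1); they miss things now and then, are a little off and sometimes report something else, mostly with a low value. They report only what shows in the picture. A call takes as long as a camera call. They do not tell look-alikes from the thing itself.
- bot.trace(thing, camera): "pixels" (400x640 bool, what is visible of it) and "location" ([column, row] in pixels, amid what is visible of it).
- bot.landmark_of(thing, camera): "location" ([column, row] in pixels: a listed point, or the origin of a listed thing).
The state is a dict: "t": time; "q": joint angles; "dq": joint speeds; "effort": joint torques, N m; "position": TCP position; "orientation": TCP orientation; "contact_force": force on the tool from outside, world axes, zero at the start; "ft_torque": the same for the moment, N m; "finger_gap": opening from 0.0 (shut) to 1.0 (fully open).
Only numpy, scipy, OpenCV 4.12 (cv2) and the standard library are available. Lean on these libraries where they do the work, as an engineer would, in place of code of your own. Each camera call takes 0.05 s, during which the arm holds its last target.

## Task

Pile the cedar offcut and the pumice stone on the lid of the steel tin so that they stop taking up shelf room: first lay the standing cedar down on the shelf on its pale sawn face and let go of it, then take it again across its width and set it, sawn face still down and centred, on the tin. Feel that it sits without rocking, let go, and set the pumice stone, flat side down, on the cedar's flat upper face over the tin, so that the pile stands by itself. Set both down gently rather than dropping them, and leave the tin and the other containers standing where they are.

Things in the scene. Friction and masses are not known exactly. Their poses are not given: they have to be found in the camera images.
- shelf_top (a point): Centre of the top of the fixed white melamine shelf board (330 mm deep along x, 900 mm wide along y, 18 mm thick; z up). All loose things stand on it. At its back a fixed white cupboard with a small swing door: door face 174 mm beyond this point in +x, knob reaching to about 130 mm, top 112 mm above the board. Bystanders stand in a row before it, 115 to 130 mm beyond this point in +x.
- tin_lid (a point): Centre of the top face of the round steel tin: flat lid 74 mm across, tin 45 mm tall, z up. Loose, about 260 g (varies), stands on the shelf board.
- cedar_mid (a point): Middle of the cedar offcut: loose, about 75 g, dark brown, one pale sawn face; stands on its thick end at the start. z: along its 84 mm length (-42 thick end, +42 thin end; up at the start). y: across its 44 mm width, flat parallel sides. x: through its thickness; the sawn face (84 x 44 mm plane at x = -17 mm) faces the robot, within 0.5 rad of world -x, at the start.
- pumice_mid (a point): Grey pumice stone, loose, about 85 g (varies), 60 mm long (x), 44 mm wide (y), 36 mm tall (z up). The point is its middle, 18 mm above its flat underside. The underside facet is about 44 x 36 mm, the upper side is domed. The sides at y = +-22 mm are upright between 8 and 22 mm above the underside: grip there. It starts flat side down on the shelf board, at any yaw within 1.2 rad.
- tin: The steel tin; origin at the centre of its underside.
- cedar: The same offcut; origin at the centre of its thick end face, 42 mm from cedar_mid. The side opposite the sawn face is flat at x = +17 mm over the 56 mm next to the thick end, then slopes in to x = -1 mm at the thin end (16 mm thick). Centre of mass 39 mm from the thick end. Lying on its sawn face, x points up and the flat upper face (56 x 44 mm) is 34 mm high.
- pumice: The pumice stone; origin at the centre of its underside, axes as point pumice_mid.
- shelf: The fixed white shelf board with cupboard; origin on the counter under the board's centre, 18 mm below point shelf_top.
- tub: Bystander: tall white and yellow vitamin tub with orange lid, 68 mm across, 118 mm tall, origin under its base, z up.
- jar: Bystander: squat amber glass jar with black lid, 66 mm across, 68 mm tall, origin under its base, z up.
- pill_bottle: Bystander: teal pill bottle with white flip cap, 44 mm across, 84 mm tall, origin under its base, z up.
- brush_mug: Bystander: blue mug with two toothbrushes, 72 mm across, mug 85 mm tall, brushes to 160 mm, origin under its base, z up.
Mind the look-alikes: they are no part of the job. What is shaped like the tin but red is not meant.

How it is judged:
By the outcome, as a careful person would: the job done as asked, in the order asked, and still so for the second after the job is handed in, with the robot touching nothing.
It also fails if it takes over 66 s, if anything falls off the work surface, if the arm or the gripper's body presses on something with over 40 N, if the wrist force passes 120 N, or if a joint passes its speed limit or range.

## Working session

There is one attempt and no reset: what is moved stays moved. The work goes in short steps, Python scripts to look and compute and a shell command to move; the robot and the scene stay as the last step left them, time stands still between calls to the robot, and variables do not carry over. Pictures are saved under pics/ and viewed, and the job is handed in when it is done.

```bash
ls; mkdir -p pics
cat > h.py <<'E'
import numpy as np, cv2
from workcell import bot
from scipy.spatial.transform import Rotation as R
def snap(n,name=None):
    im,d=bot.read_camera(n)
    if name: cv2.imwrite('pics/%s.png'%name,im[:,:,::-1])
    return im,d
def cal(n):
    c=bot.get_calibration(n); K=np.array(c['camera_matrix'],float);D=np.array(c['dist'],float)
    return K,D,np.array(c['rvec'],float).ravel(),np.array(c['tvec'],float).ravel()
def ray(n,uv):
    K,D,r,t=cal(n); Rm=cv2.Rodrigues(r)[0]
    u=cv2.undistortPoints(np.array(uv,float).reshape(-1,1,2),K,D).reshape(-1,2)
    d=np.c_[u,np.ones(len(u))]@Rm
    return -Rm.T@t, d
def atz(n,uv,z):
    o,d=ray(n,uv); return o+d*((z-o[2])/d[:,2])[:,None]
def cloud(n,dep,mask):
    v,u=np.nonzero(mask&(dep>0)); o,d=ray(n,np.c_[u,v]); return o+d*dep[v,u][:,None]
def proj(n,P):
    K,D,r,t=cal(n); return cv2.projectPoints(np.array(P,float).reshape(-1,1,3),r,t,K,D)[0].reshape(-1,2)
E
python3 - <<'E'
from h import *
s=bot.observe(); print(s, bot.tip_reach)
for n in('top','side'):
    snap(n,n+'0')
    K,D,r,t=cal(n); print(n,K.tolist(),ray(n,[[320,200]]))
E
```

```text
pics
{'t': 0.0, 'q': array([-1.50330139e+00,  1.81521542e-01,  1.60798703e+00, -5.25321145e-06,
        1.35379325e+00, -2.06325977e-01]), 'dq': array([ 0.00058844, -0.00114111, -0.00093593, -0.00061666,  0.00113912,
       -0.0007053 ]), 'effort': array([-1.76620113e-03, -4.44873583e+01, -3.51331651e+01, -4.79783139e-04,
        9.30795941e-03, -1.54886834e-05]), 'position': array([ 0.15545364, -0.55307148,  0.25540521]), 'orientation': array([ 9.90641955e-01,  1.36483651e-01,  5.67157228e-05, -8.52708137e-04]), 'contact_force': array([ 0.16458365,  0.13990519, -0.39645742]), 'ft_torque': array([ 0.01498635, -0.03982102, -0.05873798]), 'finger_gap': 1.0030624267519455} 0.025
top [[487.73277181031347, 0.0, 321.85802729836075], [0.0, 487.73277181031347, 205.8875338545681], [0.0, 0.0, 1.0]] (array([0.42679771, 0.00612175, 1.53838509]), array([[ 0.05272858, -0.00777529, -0.99865884]]))
side [[520.8787253435199, 0.0, 314.13637954755626], [0.0, 520.8787253435199, 201.33493934185785], [0.0, 0.0, 1.0]] (array([-0.14301384,  0.84453426,  0.95731514]), array([[ 0.44822323, -0.61500418, -0.64884443]]))
```

View pics/top0.png

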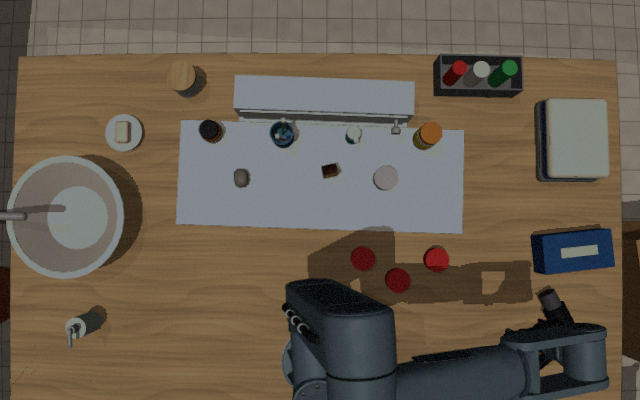

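View pics/side0.png

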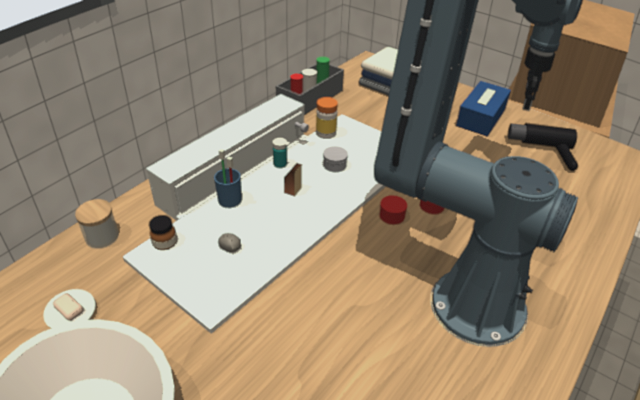

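Run:
```python
from h import *
import pickle
out={}
for n in('top','side'):
    im,d=snap(n)
    out[n]=(im,d)
    for th in('tin','cedar','pumice'):
        for r in bot.trace(th,n):
            if r['confidence']<.2: continue
            m=r['pixels']; c=cloud(n,d,m)
            print(n,th,round(r['confidence'],2),np.round(r['location']),m.sum(),'med',np.round(np.median(c,0),3),'p95',np.round(np.percentile(c,97,0),3),'p3',np.round(np.percentile(c,3,0),3))
            if th not in out.get(n+'m',{}): out.setdefault(n+'m',{}).setdefault(th,[]).append(m)
pickle.dump(out,open('s0.pkl','wb'))
for th in('shelf_top','tin_lid','cedar_mid','pumice_mid'):
    for r in bot.landmark_of(th,'top')[:3]:
        print(th,r['confidence'],r['location'])
```

```text
top tin 0.96 [362. 257.] 464 med [ 0.329 -0.135  0.046] p95 [ 0.362 -0.104  0.052] p3 [ 0.298 -0.168  0.038]
top tin 0.8 [398. 279.] 434 med [ 0.262 -0.242  0.045] p95 [ 0.292 -0.212  0.051] p3 [ 0.231 -0.274  0.034]
top tin 0.74 [384. 179.] 473 med [ 0.576 -0.203  0.063] p95 [ 0.609 -0.17   0.071] p3 [ 0.545 -0.236  0.053]
top tin 0.57 [436. 259.] 521 med [ 0.326 -0.363  0.045] p95 [ 0.356 -0.332  0.052] p3 [ 0.292 -0.4    0.003]
top cedar 0.73 [427. 133.] 640 med [ 0.692 -0.321  0.134] p95 [ 0.728 -0.295  0.142] p3 [ 0.666 -0.358  0.019]
top cedar 0.57 [328. 171.] 209 med [ 0.592 -0.031  0.094] p95 [ 0.615 -0.009  0.107] p3 [ 0.577 -0.053  0.02 ]
top cedar 0.47 [240. 179.] 278 med [0.573 0.237 0.05 ] p95 [0.6   0.264 0.06 ] p3 [0.548 0.216 0.018]
top cedar 0.36 [384. 176.] 432 med [ 0.576 -0.203  0.064] p95 [ 0.606 -0.172  0.071] p3 [ 0.545 -0.233  0.057]
top pumice 0.72 [240. 180.] 234 med [0.574 0.236 0.051] p95 [0.599 0.258 0.06 ] p3 [0.55  0.217 0.039]
side tin 0.81 [429. 208.] 241 med [ 0.247 -0.213  0.017] p95 [0.281 0.046 0.259] p3 [ 0.169 -0.233 -0.001]
side tin 0.69 [334. 160.] 560 med [ 0.562 -0.192  0.058] p95 [ 0.603 -0.168  0.065] p3 [ 0.536 -0.247  0.018]
side tin 0.69 [391. 209.] 708 med [ 0.319 -0.119  0.041] p95 [ 0.356 -0.099  0.046] p3 [ 0.291 -0.169 -0.001]
side cedar 0.62 [294. 179.] 467 med [ 0.58  -0.016  0.062] p95 [ 0.604 -0.008  0.101] p3 [ 0.572 -0.052  0.018]
side pumice 0.92 [230. 244.] 357 med [0.563 0.249 0.044] p95 [0.591 0.264 0.054] p3 [0.543 0.225 0.024]
shelf_top 0.93 [321.6, 174.0]
tin_lid 0.82 [400.1, 281.9]
tin_lid 0.81 [436.5, 261.1]
tin_lid 0.72 [364.1, 259.5]
cedar_mid 0.48 [327.5, 169.3]
pumice_mid 0.56 [239.5, 177.1]
```

Run:
```python
from h import *
import pickle
s=pickle.load(open('s0.pkl','rb'))
for n in('top','side'):
    im,d=s[n]
    c=cloud(n,d,np.ones(d.shape,bool)); 
    v,u=np.nonzero(d>0); col=im[v,u].astype(int)
    def sel(x0,x1,y0,y1,z0,z1): return (c[:,0]>x0)&(c[:,0]<x1)&(c[:,1]>y0)&(c[:,1]<y1)&(c[:,2]>z0)&(c[:,2]<z1)
    print(n,'board z',np.median(c[sel(.47,.52,-.1,.1,0,.05)][:,2]))
    if n=='top':
        b=c[sel(.3,.8,-.5,.5,.012,.024)]; print('board x,y',np.percentile(b,[1,99],axis=0).round(3))
    for nm,box in dict(cedar=(.54,.65,-.09,.03,.03,.12),cedtop=(.54,.65,-.09,.03,.09,.12),pum=(.52,.63,.18,.3,.026,.07),tin=(.52,.63,-.26,-.14,.05,.075)).items():
        p=c[sel(*box)]
        if len(p)<8: continue
        r=cv2.minAreaRect((p[:,:2]*1000).astype(np.float32)); print(nm,len(p),np.round(r[0],1),np.round(r[1],1),round(r[2],1),'zmax',np.percentile(p[:,2],[50,95]).round(3))
    # crops
    if n=='top':
        cr=im[110:200,215:430]
    else: cr=im[130:260,200:370]
    cv2.imwrite('pics/crop_%s.png'%n,cv2.resize(cr,None,fx=3.6,fy=3.6,interpolation=cv2.INTER_CUBIC)[:,:,::-1])
    for th,box in dict(tub=(.66,.76,-.4,-.25,.06,.16),pill=(.66,.74,-.15,-.05,.06,.14),mug=(.66,.76,.05,.16,.04,.2)).items():
        p=c[sel(*box)]; print(th,np.percentile(p,[2,50,98],axis=0).round(3).tolist())
```

```text
top board z 0.019058309069448498
board x,y [[ 0.417 -0.448  0.013]
 [ 0.753  0.432  0.024]]
cedar 201 [596.1 -47.5] [80.3 56.3] 86.9 zmax [0.096 0.106]
cedtop 121 [591.9 -32.6] [25.9 43.3] 10.3 zmax [0.102 0.107]
pum 265 [573.5 242.9] [ 95.8 114.7] 1.9 zmax [0.05  0.059]
tin 468 [ 575.5 -204.2] [71.1 73.5] 45.3 zmax [0.064 0.069]
tub [[0.666, -0.355, 0.066], [0.698, -0.317, 0.134], [0.756, -0.254, 0.143]]
pill [[0.678, -0.122, 0.066], [0.699, -0.102, 0.102], [0.721, -0.083, 0.108]]
mug [[0.668, 0.055, 0.042], [0.727, 0.107, 0.09], [0.76, 0.144, 0.177]]
side board z 0.016198129816880902
cedar 394 [591.8 -31.3] [38.4 51. ] 10.3 zmax [0.069 0.101]
cedtop 97 [584.2 -34. ] [19.  48.5] 11.1 zmax [0.099 0.103]
pum 342 [569.9 243.6] [59.  45.6] 10.7 zmax [0.045 0.053]
tin 351 [ 570.9 -204.7] [68.9 82.1] 36.7 zmax [0.06  0.065]
tub [[0.663, -0.354, 0.063], [0.689, -0.305, 0.11], [0.755, -0.255, 0.138]]
pill [[0.677, -0.118, 0.061], [0.693, -0.094, 0.091], [0.718, -0.082, 0.104]]
mug [[0.666, 0.065, 0.043], [0.71, 0.117, 0.087], [0.76, 0.152, 0.17]]
```

View pics/crop_top.png

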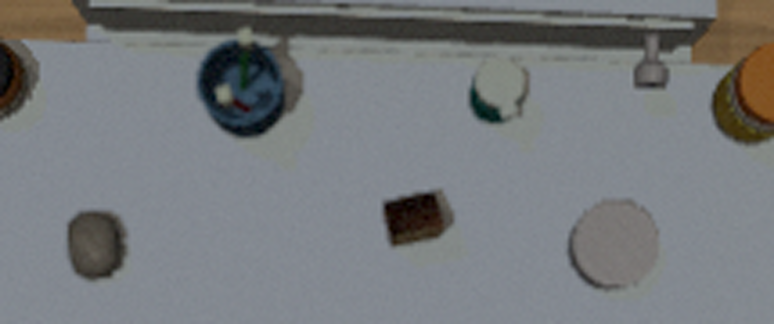

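View pics/crop_side.png

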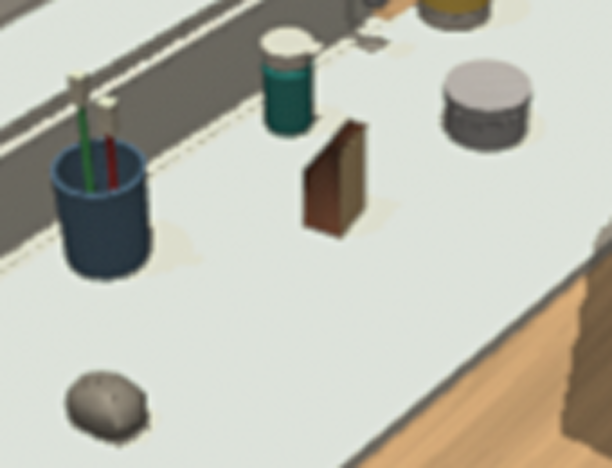

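```bash
cat > fit.py <<'E'
from h import *
from scipy.optimize import minimize
def ced_pts(x,y,yaw,z0=.018,lying=False):
    # cedar coords
    xs=np.array([[-.017,0],[.017,0],[.017,.056],[-.001,.084],[-.017,.084]])
    P=[]
    for yy in(-.022,.022):
        for a,zz in xs:
            if not lying: l=[a,yy,zz]
            else: l=[-(zz-.042),yy,a+.017]   # thin end toward -x(local), x up
            P.append(l)
    P=np.array(P); c,s=np.cos(yaw),np.sin(yaw)
    return np.c_[x+c*P[:,0]-s*P[:,1],y+s*P[:,0]+c*P[:,1],z0+P[:,2]]
def hull_mask(n,P,shape=(400,640),k=8):
    m=np.zeros((shape[0],shape[1]),np.uint8)
    h=cv2.convexHull(proj(n,P).astype(np.float32)).reshape(-1,2)
    cv2.fillConvexPoly(m,np.round(h*16).astype(np.int32),1,shift=4); return m>0
def fit(masks,gen,x0):
    def cost(p):
        c=0
        for n,m in masks.items():
            h=hull_mask(n,gen(*p)); c-= (h&m).sum()/(h|m).sum()
        return c
    best=None
    for dx in(-.004,.004):
      for dy in(-.004,.004):
        for da in(-.15,0,.15):
          q=np.array(x0)+[dx,dy,da]
          r=minimize(cost,q,method='Nelder-Mead',options=dict(initial_simplex=[q,q+[.006,0,0],q+[0,.006,0],q+[0,0,.12]],xatol=2e-4,fatol=1e-4))
          if best is None or r.fun<best.fun: best=r
    return best
E
python3 - <<'E'
from fit import *
import pickle
s=pickle.load(open('s0.pkl','rb'))
M={}
for n in('top','side'):
    im,d=s[n]; cen={'top':(328,171),'side':(294,179)}[n]
    # color segmentation: not board-like near cedar
    hsv=cv2.cvtColor(im,cv2.COLOR_RGB2HSV); print(n,hsv[cen[1],cen[0]])
    for th,ms in s[n+'m'].items():print(th,len(ms))
    r=[r for r in bot.trace('cedar',n) if np.hypot(*(np.array(r['location'])-cen))<8]
    M[n]=r[0]['pixels']
for k in (M,{'top':M['top']},{'side':M['side']}):
    f=fit(k,lambda x,y,a:ced_pts(x,y,a),(.597,-.031,.18)); print(list(k),f.x.round(4),f.fun)
for n,cen in(('top',(240,179)),('side',(230,244))):
    r=[r for r in bot.trace('pumice',n) if np.hypot(*(np.array(r['location'])-cen))<8][0]
    c=cloud(n,s[n][1],r['pixels']); c=c[c[:,2]>.027]
    q=cv2.minAreaRect((c[:,:2]*1000).astype(np.float32)); print(n,q)
    e=cv2.fitEllipse(np.concatenate([x.reshape(-1,2) for x in cv2.findContours(r['pixels'].astype(np.uint8),0,1)[0]])); print('px ellipse',e)
    w,v=np.linalg.eigh(np.cov(c[:,:2].T)); print(np.sqrt(w),np.degrees(np.arctan2(v[1,1],v[0,1])))
    pk=c[c[:,2]>np.percentile(c[:,2],85)]; print('peak',pk.mean(0))
    print('atz',atz(n,[e[0]],.034))
E
```

```text
top [ 10 152  37]
tin 1
cedar 1
pumice 1
side [ 16 106  82]
tin 1
cedar 1
pumice 1
['top', 'side'] [ 0.5964 -0.0319  0.2214] -1.7762492532666951
['top'] [ 0.5975 -0.0316  0.1825] -0.9288888888888889Traceback (most recent call last):
  File "<stdin>", line 13, in <module>
  File "fit.py", line 29, in fit
    r=minimize(cost,q,method='Nelder-Mead',options=dict(initial_simplex=[q,q+[.006,0,0],q+[0,.006,0],q+[0,0,.12]],xatol=2e-4,fatol=1e-4))
    res = _minimize_neldermead(fun, x0, args, callback, bounds=bounds,
                               **options)
    fxcc = func(xcc)
    fx = function(np.copy(x), *(wrapper_args + args))
  File "fit.py", line 22, in cost
    h=hull_mask(n,gen(*p)); c-= (h&m).sum()/(h|m).sum()
  File "fit.py", line 16, in hull_mask
    h=cv2.convexHull(proj(n,P).astype(np.float32)).reshape(-1,2)
                     ~~~~^^^^^
  File "h.py", line 21, in proj
    K,D,r,t=cal(n); return cv2.projectPoints(np.array(P,float).reshape(-1,1,3),r,t,K,D)[0].reshape(-1,2)
            ~~~^^^
  File "h.py", line 9, in cal
    c=bot.get_calibration(n); K=np.array(c['camera_matrix'],float);D=np.array(c['dist'],float)
ValueError: time passes only in moves, steps and waits
```

```bash
python3 - <<'E'
s=open('h.py').read()
s=s.replace("def cal(n):\n","_C={}\ndef cal(n):\n    if n not in _C: _C[n]=_cal(n)\n    return _C[n]\ndef _cal(n):\n")
s+='''
def st():
    s=bot.observe(); Rm=R.from_quat(s['orientation']).as_matrix(); p=s['position']
    print('t',round(s['t'],2),'p',p.round(4),'q',s['q'].round(3),'F',s['contact_force'].round(1),'T',s['ft_torque'].round(2),'gap',round(s['finger_gap'],3))
    print('toolx',Rm[:,0].round(3),'y',Rm[:,1].round(3),'z',Rm[:,2].round(3),'grasp',(p+.006*Rm[:,2]).round(4))
    return p,Rm
def want(grasp,zdir,ydir,reach=.006):
    """print tool-frame shift and rotvec to put grasp point there"""
    p,Rm=st()
    z=np.array(zdir,float); z/=np.linalg.norm(z); y=np.array(ydir,float); y-=z*(y@z); y/=np.linalg.norm(y)
    if y@Rm[:,1]<0: y=-y
    W=np.c_[np.cross(y,z),y,z]
    rv=R.from_matrix(Rm.T@W).as_rotvec()
    tp=np.array(grasp)-reach*z
    print('target TCP',tp.round(4),'shift tool',(Rm.T@(tp-p)).round(4),'world',(tp-p).round(4),'rotvec',rv.round(3),'deg',np.degrees(np.linalg.norm(rv)).round(1))
'''
open('h.py','w').write(s)
E
python3 - <<'E'
from h import *
import pickle
s=pickle.load(open('s0.pkl','rb'))
for n,cen in(('top',(240,179)),('side',(230,244))):
    r=[r for r in bot.trace('pumice',n) if np.hypot(*(np.array(r['location'])-cen))<8]
    if not r: continue
    r=r[0]
    c=cloud(n,s[n][1],r['pixels']); c=c[c[:,2]>.027]
    q=cv2.minAreaRect((c[:,:2]*1000).astype(np.float32)); print(n,q)
    e=cv2.fitEllipse(np.concatenate([x.reshape(-1,2) for x in cv2.findContours(r['pixels'].astype(np.uint8),0,1)[0]])); print('px ellipse',e)
    w,v=np.linalg.eigh(np.cov(c[:,:2].T)); print(np.sqrt(w),np.degrees(np.arctan2(v[1,1],v[0,1])))
    pk=c[c[:,2]>np.percentile(c[:,2],85)]; print('peak',pk.mean(0))
    print('atz',atz(n,[e[0]],.034))
want([.560,-.20,.25],[0,0,-1],[-.2,.98,0])
E
```

```text
top ((574.61279296875, 237.65365600585938), (55.59323501586914, 44.818199157714844), 11.566853523254395)
px ellipse ((241.13682556152344, 177.32968139648438), (14.69639778137207, 18.32854461669922), 179.8756561279297)
[0.01187373 0.01467942] 179.48423932184022
peak [0.57618724 0.23788041 0.05901212]
atz [[0.57547262 0.2389351  0.034     ]]
side ((569.8517456054688, 243.6018524169922), (59.01637649536133, 45.58549118041992), 10.679692268371582)
px ellipse ((229.23013305664062, 242.60243225097656), (18.578617095947266, 22.577939987182617), 106.49028778076172)
[0.01094357 0.01490827] -157.4255741183788
peak [0.57176604 0.24217882 0.05223719]
atz [[0.5703779  0.24265115 0.034     ]]
t 0.9 p [ 0.1555 -0.5536  0.2563] q [-1.503  0.181  1.607  0.     1.354 -0.206] F [0.4 0.9 1.1] T [ 0.01 -0.01  0.  ] gap 1.001
toolx [ 0.963  0.27  -0.   ] y [ 0.27  -0.963  0.   ] z [ 0. -0. -1.] grasp [ 0.1555 -0.5536  0.2503]
target TCP [ 0.56  -0.2    0.256] shift tool [ 4.851e-01 -2.311e-01  3.000e-04] world [ 4.045e-01  3.536e-01 -3.000e-04] rotvec [0.    0.    0.072] deg 4.2
```

```bash
python3 -m creep '[1,0.041,-0.028,0,0,0,0.01, 1,0.041,-0.028,0,0,0,0.01, 1,0.041,-0.028,0,0,0,0.01, 1,0.041,-0.028,0,0,0,0.01, 1,0.041,-0.028,0,0,0,0.01]' 40
python3 -m creep '[1,0.041,-0.027,0,0,0,0.01, 1,0.041,-0.027,0,0,0,0.01, 1,0.041,-0.027,0,0,0,0, 1,0.041,-0.027,0,0,0,0, 1,0.041,-0.027,0,0,0,0]'
python3 -c "
from h import *
want([.61,-.032,.22],[-.5,-.1,-.866],[-.2,.98,0])"
```

```text
t: 1.4
position: [0.3185, -0.3676, 0.2558]
orientation: [0.994, 0.105, -0.0, 0.001]
contact_force: [0.3, 0.1, 0.1]
finger_gap: 0.996
t: 1.9
position: [0.4956, -0.1907, 0.2571]
orientation: [0.996, 0.094, 0.001, 0.003]
contact_force: [0.6, -2.0, 0.3]
finger_gap: 0.999
t 1.9 p [ 0.4956 -0.1907  0.2571] q [-0.589  0.078  1.72  -0.004  1.337  0.794] F [ 0.6 -2.   0.3] T [-0.02 -0.01  0.02] gap 0.999
toolx [0.982 0.187 0.002] y [ 0.187 -0.982  0.007] z [ 0.003 -0.006 -1.   ] grasp [ 0.4956 -0.1908  0.2511]
target TCP [ 0.613  -0.0314  0.2252] shift tool [ 0.145  -0.1348  0.0313] world [ 0.1174  0.1593 -0.0319] rotvec [ 0.005 -0.534 -0.014] deg 30.6
```

```bash
python3 -m creep '[1,0.029,-0.027,0,0,-0.14,0, 1,0.029,-0.027,-0.004,0,-0.14,0, 1,0.028,-0.027,-0.008,0,-0.14,0, 1,0.027,-0.027,-0.012,0,-0.14,0, 1,0.025,-0.027,-0.015,0,-0.14,0]'
python3 -c "
from h import *
want([.677,-.016,.20],[-.728,-.149,-.669],[-.2,.98,0])"
```

```text
t: 2.4
position: [0.6192, -0.024, 0.2606]
orientation: [0.934, 0.084, -0.346, 0.042]
contact_force: [1.6, -1.7, 1.3]
finger_gap: 0.999
t 2.4 p [ 0.6192 -0.024   0.2606] q [-0.127  0.751  0.948 -0.254  2.111  1.21 ] F [ 1.6 -1.7  1.3] T [ 0.04 -0.33  0.01] gap 0.999
toolx [ 0.747  0.127 -0.652] y [ 0.185 -0.983  0.02 ] z [-0.638 -0.136 -0.758] grasp [ 0.6154 -0.0248  0.256 ]
target TCP [ 0.6814 -0.0151  0.204 ] shift tool [0.0845 0.0016 0.002 ] world [ 0.0622  0.0089 -0.0566] rotvec [ 0.003 -0.127 -0.025] deg 7.4
```

```bash
cat > kin.py <<'E'
import numpy as np
from scipy.optimize import least_squares
from scipy.spatial.transform import Rotation as R
S=[([-1.503,.1815,1.608,0,1.354,-.206],[.1555,-.5533,.2556],[0,0,-1]),
([-.589,.078,1.72,-.004,1.337,.794],[.4956,-.1907,.2571],[.003,-.006,-1]),
([-.127,.751,.948,-.254,2.111,1.21],[.6192,-.024,.2606],[-.638,-.136,-.758])]
def rz(a): return R.from_euler('z',a).as_matrix()
def ry(a): return R.from_euler('y',a).as_matrix()
def fk(q,a2,a3,h,L,o=0):
    A=rz(q[0])@ry(q[1]); p=np.array([0,0,h])+A@[0,0,a2]
    A=A@ry(q[2]); p=p+A@[o,0,a3]
    A=A@rz(q[3])@ry(q[4])@rz(q[5]); return p+A@[0,0,L],A
def res(x): return np.concatenate([fk(q,*x)[0]-p for q,p,_ in S])
f=least_squares(res,[.42,.51,.25,.3]); P=f.x
if __name__=='__main__':
    print(P,f.fun.round(4)); 
    for q,p,z in S: print(fk(q,*P)[1][:,2].round(3),z)
E
cat > ikt.py <<'E'
from kin import *
def ik(grasp,zd,yd,q0):
    z=np.array(zd,float);z/=np.linalg.norm(z);y=np.array(yd,float);y-=z*(z@y);y/=np.linalg.norm(y)
    # tool frame offset to fk frame handled by constant C
    W=np.c_[np.cross(y,z),y,z]; tp=np.array(grasp)-.006*z
    lo=[-2.99,-.89,.3,-1.14,0,-3.12];hi=[2.99,2.07,2.58,4.28,2.63,3.12]
    def r(q):
        p,A=fk(q,*P); return np.r_[(p-tp)*5,(A@C-W).ravel()]
    g=least_squares(r,np.clip(q0,np.array(lo)+1e-3,np.array(hi)-1e-3),bounds=(lo,hi)); return g.x,np.abs(g.fun).max()
q,p,z=S[2]
C=fk(q,*P)[1].T@np.c_[[.747,.127,-.652],[.185,-.983,.02],[-.638,-.136,-.758]]
C=np.round(C)
E
python3 - <<'E'
from ikt import *
import subprocess
print(P,f.fun.round(4),C)
q0=S[2][0]
for a in(40,45,50,55):
    a=np.radians(a); u=np.array([.98,.2,0]); yd=[.2,-.98,0]
    print(np.degrees(a).round(),'start',*[x.round(2) if hasattr(x,'round') else x for x in ik([.604,-.03,.063],-np.sin(a)*u-np.cos(a)*np.array([0,0,1]),yd,q0)])
    for X in(.55,.6,.65):
        for az in(0,.2):
            u=np.array([np.cos(az),np.sin(az),0]); yd=[u[1],-u[0],0]
            e=ik([X,-.03,.042],np.cos(a)*u-np.sin(a)*np.array([0,0,1]),yd,[0,.3,2,0,.5,0])
            print('  end',X,az,e[0].round(2),round(e[1],3))
E
```

```text
[-0.06204626  0.5567598   0.24407468 -0.19101064] [-0.1194  0.0219 -0.0023 -0.0492 -0.1066 -0.0093  0.0085 -0.0147  0.0116] [[-0. -1. -0.]
 [ 1.  0.  0.]
 [-0.  0.  1.]]
40.0 start [-0.11  0.02  2.03 -0.2   1.75  1.29] 0.0
  end 0.55 0 [-0.04 -0.6   2.58  0.11  0.41  1.44] 0.652
  end 0.55 0.2 [ 0.02 -0.6   2.58  0.48  0.46  1.  ] 0.629
  end 0.6 0 [-0.04 -0.61  2.58  0.1   0.49  1.45] 0.835
  end 0.6 0.2 [ 0.02 -0.61  2.58  0.45  0.54  1.03] 0.809
  end 0.65 0 [-0.03 -0.62  2.58  0.09  0.59  1.47] 1.009
  end 0.65 0.2 [ 0.03 -0.62  2.58  0.44  0.64  1.05] 0.979
45.0 start [-0.12  0.28  1.76 -0.23  1.85  1.28] 0.0
  end 0.55 0 [-0.04 -0.58  2.58  0.09  0.49  1.46] 0.61
  end 0.55 0.2 [ 0.01 -0.58  2.58  0.38  0.53  1.08] 0.59
  end 0.6 0 [-0.04 -0.59  2.58  0.08  0.58  1.47] 0.783
  end 0.6 0.2 [ 0.01 -0.59  2.58  0.36  0.62  1.1 ] 0.761
  end 0.65 0 [-0.03 -0.6   2.58  0.07  0.68  1.48] 0.947
  end 0.65 0.2 [ 0.02 -0.6   2.58  0.35  0.71  1.12] 0.923
50.0 start [-0.12  0.52  1.51 -0.27  1.95  1.26] 0.0
  end 0.55 0 [-0.04 -0.55  2.58  0.07  0.57  1.48] 0.565
  end 0.55 0.2 [ 0.   -0.55  2.58  0.31  0.6   1.14] 0.549
  end 0.6 0 [-0.04 -0.57  2.58  0.06  0.66  1.49] 0.729
  end 0.6 0.2 [ 0.01 -0.57  2.58  0.29  0.69  1.16] 0.712
  end 0.65 0 [-0.04 -0.58  2.58  0.06  0.76  1.49] 0.885
  end 0.65 0.2 [ 0.01 -0.58  2.58  0.28  0.79  1.17] 0.866
55.0 start [-0.13  0.75  1.27 -0.3   2.04  1.24] 0.0
  end 0.55 0 [-0.04 -0.53  2.58  0.06  0.65  1.49] 0.518
  end 0.55 0.2 [-0.   -0.53  2.58  0.25  0.67  1.19] 0.505
  end 0.6 0 [-0.04 -0.55  2.58  0.05  0.74  1.5 ] 0.675
  end 0.6 0.2 [ 0.   -0.55  2.58  0.24  0.76  1.2 ] 0.661
  end 0.65 0 [-0.04 -0.57  2.58  0.04  0.84  1.5 ] 0.824
  end 0.65 0.2 [ 0.   -0.57  2.58  0.23  0.86  1.21] 0.81
```

```bash
python3 - <<'E'
s=open('kin.py').read()
s=s.replace("def fk(q,a2,a3,h,L,o=0):","def fk(q,a2,a3,h,L,d,o=0):").replace("np.array([0,0,h])+A","np.array([0,0,h])+rz(q[0])@[0,d,0]+A").replace("[.42,.51,.25,.3]","[.42,.51,.25,.3,.117]").replace("[o,0,a3]","[o,0,a3]")
open('kin.py','w').write(s)
E
cat > t.py <<'E'
from ikt import *
print(P.round(4),np.abs(f.fun).max(),C)
q0=S[2][0]
for a in(40,45,50,55):
    a=np.radians(a); u=np.array([.98,.2,0]); yd=[.2,-.98,0]
    print(np.degrees(a).round(),'start',*[x.round(2) if hasattr(x,'round') else x for x in ik([.604,-.03,.063],-np.sin(a)*u-np.cos(a)*np.array([0,0,1]),yd,q0)])
    for X in(.55,.6,.65):
        for az in(0,.2):
            u=np.array([np.cos(az),np.sin(az),0]); yd=[u[1],-u[0],0]
            e=ik([X,-.03,.042],np.cos(a)*u-np.sin(a)*np.array([0,0,1]),yd,[0,.3,2,0,.5,1.4])
            print('  end',X,az,e[0].round(2),round(e[1],3))
E
python3 t.py
```

```text
[0.4448 0.495  0.2157 0.2893 0.1175] 0.002171436482352407 [[-0. -1. -0.]
 [ 1.  0.  0.]
 [-0.  0.  1.]]
40.0 start [-0.14  0.86  1.17 -0.22  1.78  1.26] 0.0
  end 0.55 0 [-0.46  0.11  2.49  2.23  0.44 -1.01] 0.0
  end 0.55 0.2 [-0.58  0.14  2.46  1.82  0.59 -0.86] 0.0
  end 0.6 0 [-0.4   0.21  2.37  2.28  0.4  -1.01] 0.0
  end 0.6 0.2 [-0.51  0.23  2.34  1.86  0.54 -0.83] 0.0
  end 0.65 0 [-0.35  0.3   2.25  2.3   0.36 -0.99] 0.0
  end 0.65 0.2 [-0.45  0.31  2.22  1.86  0.5  -0.78] 0.0
45.0 start [-0.13  0.92  1.1  -0.24  1.87  1.26] 0.0
  end 0.55 0 [-0.44  0.09  2.45  1.97  0.33 -0.74] 0.0
  end 0.55 0.2 [-0.54  0.11  2.42  1.62  0.5  -0.64] 0.0
  end 0.6 0 [-0.38  0.19  2.32  2.    0.29 -0.72] 0.0
  end 0.6 0.2 [-0.48  0.21  2.3   1.64  0.46 -0.59] 0.0
  end 0.65 0 [-0.34  0.28  2.2   1.96  0.26 -0.65] 0.0
  end 0.65 0.2 [-0.42  0.3   2.18  1.61  0.43 -0.52] 0.0
50.0 start [-0.12  0.98  1.03 -0.27  1.96  1.25] 0.0
  end 0.55 0 [-0.41  0.09  2.4   1.55  0.26 -0.3 ] 0.0
  end 0.55 0.2 [-0.51  0.1   2.37  1.37  0.44 -0.35] 0.0
  end 0.6 0 [-0.36  0.19  2.27  1.5   0.23 -0.21] 0.0
  end 0.6 0.2 [-0.45  0.2   2.25  1.35  0.41 -0.28] 0.0
  end 0.65 0 [-0.32  0.28  2.15  1.39  0.21 -0.06] 0.0
  end 0.65 0.2 [-0.4   0.29  2.13  1.29  0.39 -0.18] 0.0
55.0 start [-0.12  1.04  0.96 -0.29  2.05  1.24] 0.0
  end 0.55 0 [-0.39  0.09  2.34  1.02  0.26  0.24] 0.0
  end 0.55 0.2 [-0.47  0.11  2.32  1.07  0.42 -0.03] 0.0
  end 0.6 0 [-0.35  0.19  2.22  0.93  0.24  0.37] 0.0
  end 0.6 0.2 [-0.42  0.21  2.2   1.02  0.4   0.06] 0.0
  end 0.65 0 [-0.31  0.29  2.09  0.8   0.25  0.53] 0.0
  end 0.65 0.2 [-0.37  0.3   2.08  0.96  0.39  0.17] 0.0
```

```bash
python3 -c "
from h import *
want([.667,-.017,.127],[-.693,-.141,-.707],[-.2,.98,0])"
```

```text
t 2.4 p [ 0.6192 -0.024   0.2606] q [-0.127  0.751  0.948 -0.254  2.111  1.21 ] F [ 1.6 -1.7  1.3] T [ 0.04 -0.33  0.01] gap 0.999
toolx [ 0.747  0.127 -0.652] y [ 0.185 -0.983  0.02 ] z [-0.638 -0.136 -0.758] grasp [ 0.6154 -0.0248  0.256 ]
target TCP [ 0.6712 -0.0162  0.1312] shift tool [ 0.1242 -0.0007  0.0638] world [ 0.0519  0.0079 -0.1294] rotvec [ 0.005 -0.075 -0.025] deg 4.5
```

```bash
python3 -m creep '[1,0.032,0,0.004,0,-0.02,-0.006, 1,0.032,0,0.006,0,-0.02,-0.006, 1,0.032,0,0.02,0,-0.02,-0.006, 1,0.03,0,0.02,0,-0.02,-0.006, 1,0,0,0,0,0,0]'
python3 -c "
from h import *
want([.605,-.030,.063],[-.693,-.141,-.707],[-.2,.98,0]); snap('side','side1')"
```

```text
t: 2.9
position: [0.6801, -0.0045, 0.1244]
orientation: [0.915, 0.099, -0.39, 0.042]
contact_force: [0.1, -0.7, -1.5]
finger_gap: 1.003
t 2.9 p [ 0.6801 -0.0045  0.1244] q [-0.087  1.105  0.658 -0.258  2.145  1.214] F [ 0.1 -0.7 -1.5] T [ 0.08 -0.35 -0.07] gap 1.003
toolx [ 0.677  0.149 -0.721] y [ 0.214 -0.977 -0.001] z [-0.704 -0.154 -0.693] grasp [ 0.6758 -0.0055  0.1202]
target TCP [ 0.6092 -0.0292  0.0672] shift tool [-0.0104  0.0089  0.0933] world [-0.0709 -0.0246 -0.0572] rotvec [0.01  0.02  0.011] deg 1.4
```

View pics/side1.png

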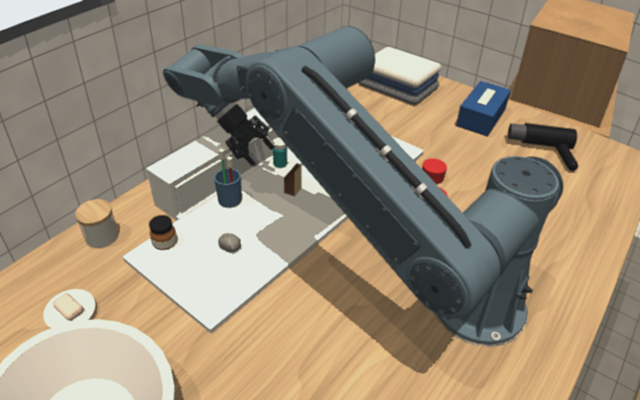

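The side picture shows the leaning gripper at about (250,135), behind the cedar at (293,180). It is clear of the mug (228,185) and the pill bottle (280,155).

```bash
python3 -m creep '[1,-0.01,0.009,0,0.01,0.02,0.01, 1,0,0,0.03,0,0,0, 1,0,0,0.03,0,0,0, 1,0,0,0.02,0,0,0, 1,0,0,0,0,0,0]'
python3 -c "
from h import *
want([.605,-.030,.063],[-.693,-.141,-.707],[-.2,.98,0]); snap('side','side2')
im=cv2.imread('pics/side2.png');cv2.imwrite('pics/side2c.png',cv2.resize(im[90:230,180:380],None,fx=4,fy=4,interpolation=2))"
```

```text
t: 3.45
position: [0.6245, -0.0287, 0.0937]
orientation: [0.925, 0.09, -0.368, 0.041]
contact_force: [0.7, 0.5, -0.6]
finger_gap: 0.999
t 3.45 p [ 0.6245 -0.0287  0.0937] q [-0.128  0.963  0.957 -0.246  1.94   1.246] F [ 0.7  0.5 -0.6] T [ 0.09 -0.35  0.03] gap 0.999
toolx [ 0.713  0.137 -0.688] y [ 0.197 -0.98   0.01 ] z [-0.673 -0.142 -0.726] grasp [ 0.6205 -0.0296  0.0893]
target TCP [ 0.6092 -0.0292  0.0672] shift tool [ 0.0071 -0.0029  0.0296] world [-0.0154 -0.0004 -0.0264] rotvec [ 0.005 -0.027 -0.009] deg 1.7
```

View pics/side2c.png

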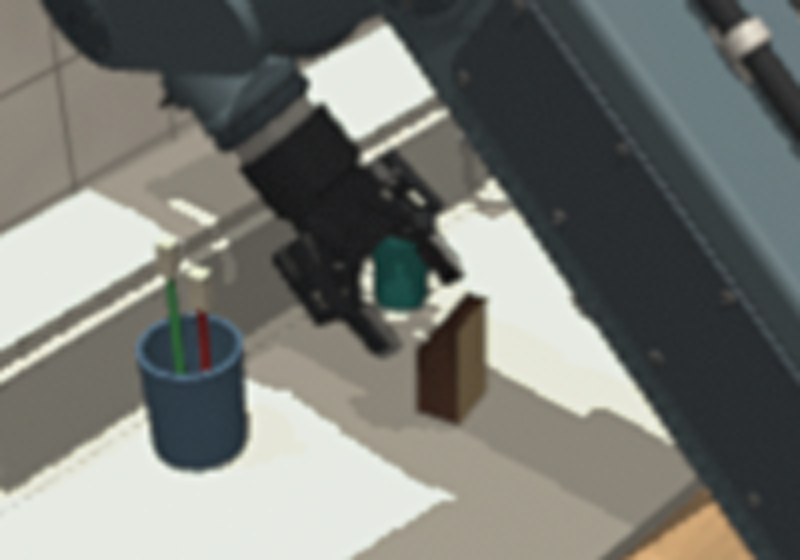

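The open fingers stand either side of the cedar's line, which is at crop (450,360), and nothing is touched. I'll finish the approach.

```bash
python3 -m creep '[1,0.004,-0.001,0.016,0,-0.015,-0.005, 1,0.003,-0.001,0.015,0,-0.012,-0.004, 1,0,0,0.001,0,0,0]'
python3 -c "
from h import *
want([.605,-.030,.063],[-.693,-.141,-.707],[-.2,.98,0])"
```

```text
t: 3.8
position: [0.6124, -0.031, 0.0719]
orientation: [0.921, 0.094, -0.375, 0.042]
contact_force: [0.7, 0.5, 0.1]
finger_gap: 1.003
t 3.8 p [ 0.6124 -0.031   0.0719] q [-0.13   0.975  0.991 -0.252  1.909  1.246] F [0.7 0.5 0.1] T [ 0.12 -0.34  0.04] gap 1.003
toolx [ 0.702  0.141 -0.699] y [ 0.204 -0.979  0.008] z [-0.683 -0.148 -0.715] grasp [ 0.6083 -0.0319  0.0676]
target TCP [ 0.6092 -0.0292  0.0672] shift tool [ 0.0013 -0.0025  0.0053] world [-0.0032  0.0018 -0.0047] rotvec [ 0.009 -0.012 -0.003] deg 0.9
```

```bash
python3 -m creep '[0.4,0.002,0,0.006,0,-0.01,0, 0.1,0,0,0,0,0,0, -0.2,0,0,0,0,0,0, -1,0,0,0,0,0,0, -1,0,0,0,0,0,0]' 40
python3 -m creep '[-1,0,0,0,0,0,0, -1,0,0,0,0,0,0]'
python3 -c "
from h import *
st(); snap('side','side3')
im=cv2.imread('pics/side3.png');cv2.imwrite('pics/side3c.png',cv2.resize(im[90:230,180:380],None,fx=4,fy=4,interpolation=2))"
```

```text
t: 4.3
position: [0.6101, -0.0313, 0.0654]
orientation: [0.919, 0.094, -0.38, 0.043]
contact_force: [0.6, 0.0, -0.7]
finger_gap: 0.511
t: 4.5
position: [0.6102, -0.0313, 0.0653]
orientation: [0.919, 0.094, -0.38, 0.043]
contact_force: [-0.5, 0.4, -1.0]
finger_gap: 0.511
t 4.5 p [ 0.6102 -0.0313  0.0653] q [-0.13   0.987  0.99  -0.255  1.909  1.248] F [-0.5  0.4 -1. ] T [ 0.1  -0.34  0.01] gap 0.511
toolx [ 0.694  0.139 -0.706] y [ 0.205 -0.979  0.008] z [-0.69  -0.15  -0.708] grasp [ 0.606  -0.0322  0.0611]
```

View pics/side3c.png

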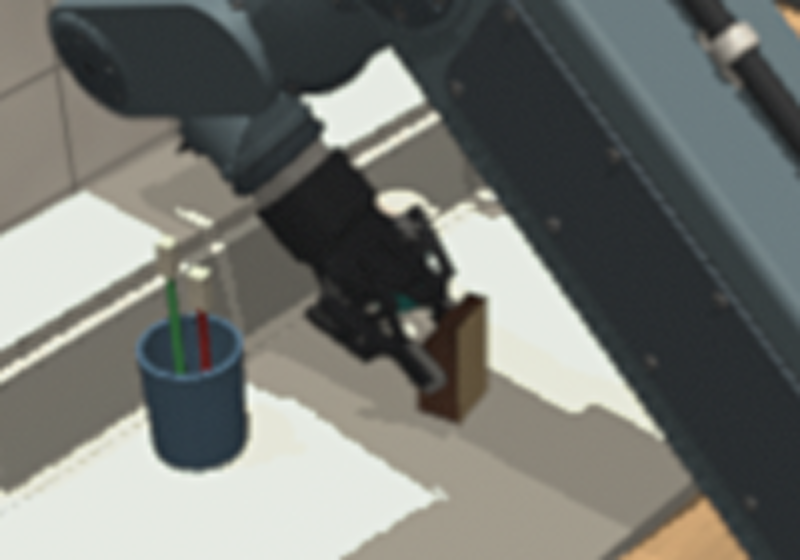

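Cedar gripped at gap 0.511, about 43 mm, with the fingers on its sides at crop (430,370). Next I'll lift it, then turn it by 90°.

```bash
python3 -m creep '[-1,-0.01,0,-0.01,0,0,0, -1,-0.02,0,-0.015,0,0,0, -1,-0.02,0,-0.015,0,0,0, -1,0,0,0,0,0.1,0, -1,0,0,0,0,0.14,0]'
python3 -c "
from h import *
st()"
```

```text
t: 5.05
position: [0.6031, -0.0318, 0.1308]
orientation: [0.958, 0.099, -0.266, 0.031]
contact_force: [0.4, -0.7, -0.5]
finger_gap: 0.509
t 5.05 p [ 0.6031 -0.0318  0.1308] q [-0.156  0.722  1.205 -0.192  1.723  1.23 ] F [ 0.4 -0.7 -0.5] T [ 0.08 -0.32 -0.01] gap 0.509
toolx [ 0.839  0.173 -0.516] y [ 0.205 -0.979  0.007] z [-0.504 -0.112 -0.856] grasp [ 0.6001 -0.0325  0.1257]
```

```bash
python3 -m creep '[-1,0,0,0,0,0.14,0, -1,0,0,0,0,0.14,0, -1,0,0,0,0,0.14,0, -1,0,0,0,0,0.14,0, -1,0,0,0,0,0.14,0]'
python3 -m creep '[-1,0,0,0,0,0.14,0, -1,0,0,0,0,0.14,0, -1,0,0,0,0,0.1,0]'
python3 -c "
from h import *
want([.58,-.032,.06],[.693,.141,-.707],[-.2,.98,0])"
```

```text
t: 5.55
position: [0.6079, -0.0325, 0.1422]
orientation: [0.99, 0.104, 0.1, -0.002]
contact_force: [-0.7, 0.4, -0.5]
finger_gap: 0.507
t: 5.85
position: [0.6081, -0.0336, 0.149]
orientation: [0.95, 0.102, 0.296, -0.018]
contact_force: [0.4, 2.3, -1.0]
finger_gap: 0.503
t 5.85 p [ 0.6081 -0.0336  0.149 ] q [-0.403  0.12   2.04   0.629  0.547  0.482] F [ 0.4  2.3 -1. ] T [-0.02  0.32  0.07] gap 0.503
toolx [0.804 0.183 0.565] y [ 0.204 -0.979  0.026] z [ 0.558  0.095 -0.824] grasp [ 0.6115 -0.033   0.144 ]
target TCP [ 0.5758 -0.0328  0.0642] shift tool [-0.0737 -0.0095  0.0519] world [-0.0323  0.0008 -0.0847] rotvec [0.017 0.184 0.02 ] deg 10.7
```

```bash
python3 -m creep '[-1,-0.018,-0.002,0.014,0,0.07,0.01, -1,-0.018,-0.003,0.014,0.01,0.07,0.01, -1,-0.018,-0.003,0.014,0.005,0.05,0, -1,-0.012,0,0.008,0,0,0, -1,0,0,0,0,0,0]'
python3 -c "
from h import *
want([.58,-.032,.045],[.693,.141,-.707],[-.2,.98,0]); snap('side','side4')
im=cv2.imread('pics/side4.png');cv2.imwrite('pics/side4c.png',cv2.resize(im[90:230,180:380],None,fx=4,fy=4,interpolation=2))"
```

```text
t: 6.35
position: [0.5921, -0.0289, 0.0904]
orientation: [0.925, 0.099, 0.366, -0.037]
contact_force: [-0.1, -0.5, -0.4]
finger_gap: 0.512
t 6.35 p [ 0.5921 -0.0289  0.0904] q [-0.474  0.224  2.171  1.329  0.459 -0.272] F [-0.1 -0.5 -0.4] T [-0.08  0.38  0.  ] gap 0.512
toolx [0.713 0.157 0.683] y [ 0.211 -0.978  0.004] z [ 0.669  0.141 -0.73 ] grasp [ 0.5961 -0.0281  0.086 ]
target TCP [ 0.5758 -0.0328  0.0492] shift tool [-0.0403  0.0002  0.0186] world [-0.0162 -0.0039 -0.0411] rotvec [-0.005  0.033  0.011] deg 2.0
```

View pics/side4c.png

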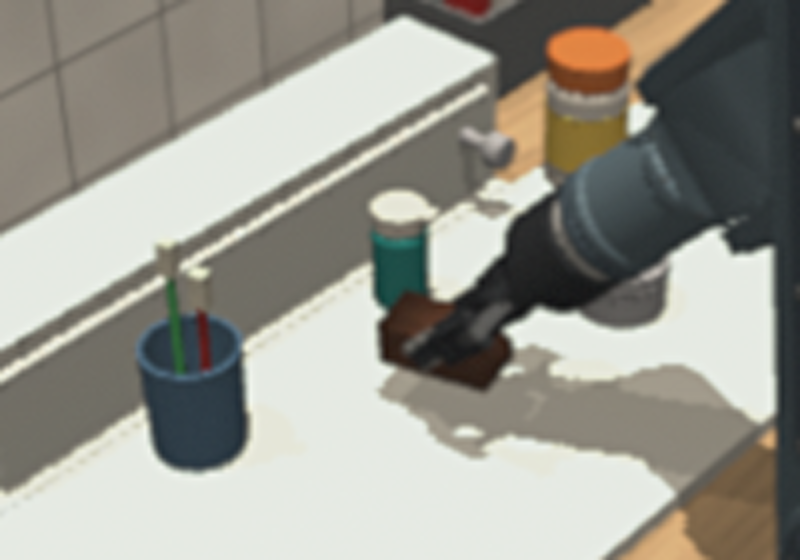

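The cedar is held nearly level at crop (445,340), sawn face down, and the tin and other things are clear. Now lowering.

```bash
python3 -m creep '[-1,-0.008,0,0.008,-0.003,0.015,0.005, -1,-0.008,0,0.008,0,0.012,0.005, -1,-0.008,0,0.008,0,0.008,0, -1,-0.005,0,0.005,0,0,0, -1,0,0,0,0,0,0]'
python3 -c "
from h import *
want([.59,-.032,.045],[.693,.141,-.707],[-.2,.98,0])"
```

```text
t: 6.9
position: [0.5999, -0.0309, 0.0595]
orientation: [0.915, 0.097, 0.39, -0.036]
contact_force: [0.2, -0.2, -0.9]
finger_gap: 0.513
t 6.9 p [ 0.5999 -0.0309  0.0595] q [-0.483  0.333  2.17   1.65   0.473 -0.614] F [ 0.2 -0.2 -0.9] T [-0.12  0.39  0.  ] gap 0.513
toolx [0.677 0.15  0.72 ] y [ 0.207 -0.978  0.009] z [ 0.706  0.142 -0.694] grasp [ 0.6042 -0.03    0.0553]
target TCP [ 0.5858 -0.0328  0.0492] shift tool [-0.0172 -0.0011 -0.0031] world [-0.0141 -0.002  -0.0102] rotvec [ 0.001 -0.019  0.011] deg 1.3
```

```bash
python3 -m creep '[-1,-0.004,0,0.003,0,-0.016,0, -1,-0.003,0,0.003,0,0,0, -1,0,0,0,0,0,0]'
python3 -c "
from h import *
st()"
python3 -m creep '[-1,-0.002,0,0.002,0,0,0, -1,0,0,0,0,0,0]'
python3 -c "
from h import *
st()"
```

```text
t: 7.2
position: [0.602, -0.0316, 0.0534]
orientation: [0.917, 0.099, 0.384, -0.034]
contact_force: [0.0, 0.2, -1.0]
finger_gap: 0.506
t 7.2 p [ 0.602  -0.0316  0.0534] q [-0.477  0.35   2.158  1.643  0.462 -0.61 ] F [ 0.   0.2 -1. ] T [-0.14  0.37  0.04] gap 0.506
toolx [0.685 0.155 0.712] y [ 0.208 -0.978  0.013] z [ 0.698  0.139 -0.702] grasp [ 0.6062 -0.0307  0.0492]
t: 7.4
position: [0.6026, -0.0317, 0.0512]
orientation: [0.917, 0.099, 0.385, -0.034]
contact_force: [0.3, 0.4, -0.9]
finger_gap: 0.504
t 7.4 p [ 0.6026 -0.0317  0.0512] q [-0.477  0.357  2.157  1.657  0.462 -0.626] F [ 0.3  0.4 -0.9] T [-0.04  0.39 -0.01] gap 0.504
toolx [0.684 0.156 0.712] y [ 0.209 -0.978  0.014] z [ 0.699  0.139 -0.702] grasp [ 0.6068 -0.0308  0.0469]
```

```bash
for i in 1 2; do python3 -m creep '[-1,-0.0015,0,0.0015,0,0,0, -1,0,0,0,0,0,0]'; done
python3 -c "
from h import *
st()"
```

```text
t: 7.6
position: [0.6033, -0.0318, 0.0497]
orientation: [0.917, 0.099, 0.386, -0.034]
contact_force: [-0.9, -0.3, -0.2]
finger_gap: 0.511
t: 7.8
position: [0.6048, -0.0319, 0.0499]
orientation: [0.916, 0.099, 0.388, -0.035]
contact_force: [0.7, -0.1, -0.8]
finger_gap: 0.509
t 7.8 p [ 0.6048 -0.0319  0.0499] q [-0.477  0.366  2.153  1.681  0.468 -0.65 ] F [ 0.7 -0.1 -0.8] T [-0.08  0.4   0.01] gap 0.509
toolx [0.679 0.155 0.717] y [ 0.209 -0.978  0.014] z [ 0.704  0.141 -0.697] grasp [ 0.6091 -0.031   0.0457]
```

```bash
for i in 1 2; do python3 -m creep '[-1,-0.003,0,0.001,0,-0.01,0, -1,0,0,0,0,0,0]'; done
python3 -c "
from h import *
st(); snap('side','side5')
im=cv2.imread('pics/side5.png');cv2.imwrite('pics/side5c.png',cv2.resize(im[110:230,230:380],None,fx=5,fy=5,interpolation=2))"
```

```text
t: 8.0
position: [0.6056, -0.0322, 0.05]
orientation: [0.916, 0.1, 0.386, -0.035]
contact_force: [-0.6, 0.2, -0.5]
finger_gap: 0.509
t: 8.2
position: [0.6064, -0.0326, 0.0499]
orientation: [0.917, 0.1, 0.384, -0.035]
contact_force: [-0.2, 0.4, -1.4]
finger_gap: 0.507
t 8.2 p [ 0.6064 -0.0326  0.0499] q [-0.475  0.366  2.146  1.653  0.462 -0.621] F [-0.2  0.4 -1.4] T [-0.16  0.42 -0.02] gap 0.507
toolx [0.685 0.156 0.712] y [ 0.21  -0.978  0.013] z [ 0.698  0.14  -0.702] grasp [ 0.6106 -0.0318  0.0456]
```

View pics/side5c.png

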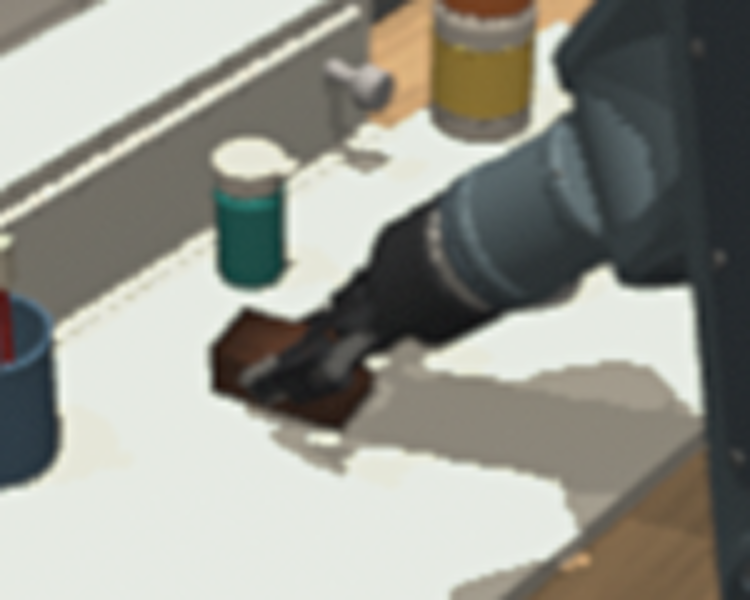

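```bash
python3 -m creep '[-1,-0.005,0,0.001,0,0,0]'; python3 -m creep '[-1,-0.004,0,0.002,0,0,0]'
python3 -c "
from h import *
st()"
```

```text
t: 8.35
position: [0.6062, -0.0328, 0.049]
orientation: [0.916, 0.1, 0.388, -0.036]
contact_force: [-9.3, 1.3, 36.7]
finger_gap: 0.509
t: 8.45
position: [0.6075, -0.0329, 0.0488]
orientation: [0.914, 0.101, 0.392, -0.037]
contact_force: [-23.7, 0.4, 43.4]
finger_gap: 0.507
t 8.45 p [ 0.6075 -0.0329  0.0488] q [-0.482  0.377  2.149  1.7    0.48  -0.675] F [-23.7   0.4  43.4] T [ 1.34 -1.47  0.6 ] gap 0.507
toolx [0.672 0.155 0.724] y [ 0.213 -0.977  0.012] z [ 0.709  0.146 -0.69 ] grasp [ 0.6118 -0.032   0.0446]
```

```bash
python3 -m creep '[-1,0.001,0,-0.001,0,-0.02,0]'
python3 -c "
from h import *
st()"
```

```text
t: 8.55
position: [0.6074, -0.033, 0.0505]
orientation: [0.917, 0.101, 0.383, -0.036]
contact_force: [-0.8, 0.2, -1.1]
finger_gap: 0.501
t 8.55 p [ 0.6074 -0.033   0.0505] q [-0.476  0.366  2.142  1.638  0.463 -0.607] F [-0.8  0.2 -1.1] T [-0.11  0.44 -0.01] gap 0.501
toolx [0.686 0.157 0.711] y [ 0.212 -0.977  0.012] z [ 0.696  0.143 -0.703] grasp [ 0.6116 -0.0321  0.0463]
```

```bash
python3 -m creep '[-1,-0.0015,0,0.001,0,0,0]'
python3 -m creep '[-1,-0.001,0,0.0005,0,0,0]'
python3 -c "
from h import *
st()"
```

```text
t: 8.65
position: [0.6077, -0.0334, 0.0494]
orientation: [0.917, 0.101, 0.384, -0.035]
contact_force: [-0.3, -1.5, 2.1]
finger_gap: 0.505
t: 8.75
position: [0.608, -0.0336, 0.049]
orientation: [0.917, 0.101, 0.385, -0.035]
contact_force: [-5.2, 0.1, 13.0]
finger_gap: 0.51
t 8.75 p [ 0.608  -0.0336  0.049 ] q [-0.477  0.372  2.142  1.654  0.465 -0.626] F [-5.2  0.1 13. ] T [ 0.53 -0.75  0.21] gap 0.51
toolx [0.683 0.158 0.713] y [ 0.212 -0.977  0.013] z [ 0.699  0.142 -0.701] grasp [ 0.6121 -0.0328  0.0448]
```

```bash
python3 -m creep '[0.1,0,0,0,0,0,0, 0.2,0,0,0,0,0,0, 0.3,0,0,0,0,0,0]'
python3 -c "
from h import *
st(); snap('side','side6')
im=cv2.imread('pics/side6.png');cv2.imwrite('pics/side6c.png',cv2.resize(im[110:230,230:380],None,fx=5,fy=5,interpolation=2))"
```

```text
t: 9.05
position: [0.6063, -0.0333, 0.0465]
orientation: [0.917, 0.101, 0.383, -0.036]
contact_force: [-0.6, 0.4, 0.2]
finger_gap: 0.648
t 9.05 p [ 0.6063 -0.0333  0.0465] q [-0.477  0.375  2.143  1.658  0.465 -0.63 ] F [-0.6  0.4  0.2] T [-0.06  0.36  0.02] gap 0.648
toolx [0.686 0.157 0.711] y [ 0.212 -0.977  0.012] z [ 0.696  0.143 -0.703] grasp [ 0.6105 -0.0324  0.0423]
```

View pics/side6c.png

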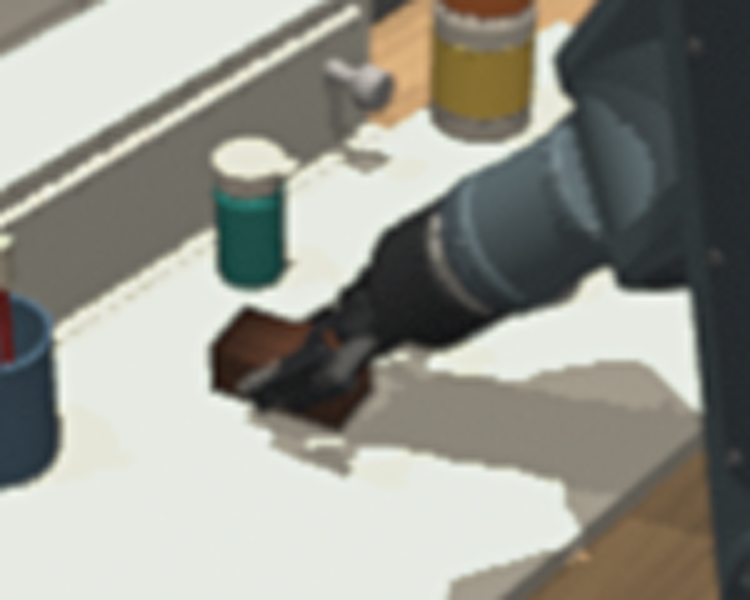

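The cedar lies flat at crop (290,365) and has been released. I'll open up and back out along the tool axis.

```bash
python3 -m creep '[0.7,0,0,-0.003,0,0,0, 1,0.003,0,-0.01,0,0,0, 1,0.003,0,-0.03,0,0,0, 1,0.01,0,-0.035,0,-0.05,0, 1,0.02,0,-0.035,0,-0.1,0]'
python3 -m creep '[1,0.02,0,-0.02,0,-0.14,0, 1,0.02,0,-0.01,0,-0.14,0, 1,0.02,0,-0.01,0,-0.14,0, 1,0.015,0,0,0,-0.14,0]'
python3 - <<'E'
from fit import *
import pickle
st()
M={}
for n in('top','side'):
    im,d=snap(n,n+'7'); r=bot.trace('cedar',n)
    for k in r: print(n,round(k['confidence'],2),np.round(k['location']),k['pixels'].sum())
    M[n]=[(k['location'],k['pixels'],k['confidence']) for k in r]; M[n+'im']=(im,d)
pickle.dump(M,open('s7.pkl','wb'))
im=cv2.imread('pics/side7.png');cv2.imwrite('pics/side7c.png',cv2.resize(im[110:230,230:380],None,fx=5,fy=5,interpolation=2))
E
```

```text
t: 9.6
position: [0.5618, -0.0358, 0.1193]
orientation: [0.932, 0.105, 0.344, -0.042]
contact_force: [-0.2, 0.5, -0.5]
finger_gap: 0.999
t: 10.0
position: [0.5892, -0.0215, 0.1648]
orientation: [0.98, 0.121, 0.157, -0.035]
contact_force: [0.9, 1.2, -0.3]
finger_gap: 1.0
t 10.0 p [ 0.5892 -0.0215  0.1648] q [-0.341  0.151  1.876  0.263  0.879  0.839] F [ 0.9  1.2 -0.3] T [0.01 0.14 0.01] gap 1.0
toolx [0.921 0.227 0.316] y [ 0.249 -0.968 -0.03 ] z [ 0.299  0.106 -0.948] grasp [ 0.591  -0.0209  0.1591]
side 0.59 [290. 183.] 566
```

View pics/side7.png

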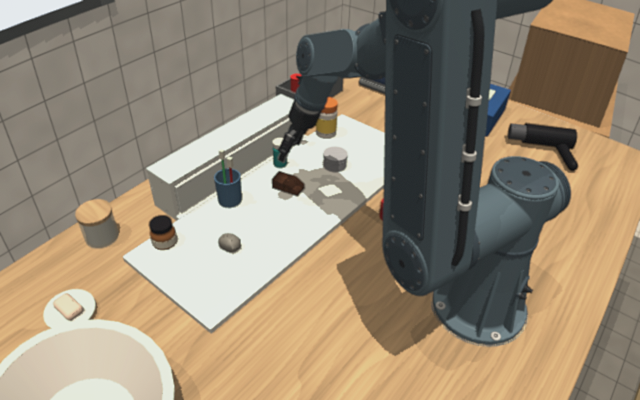

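View pics/top7.png

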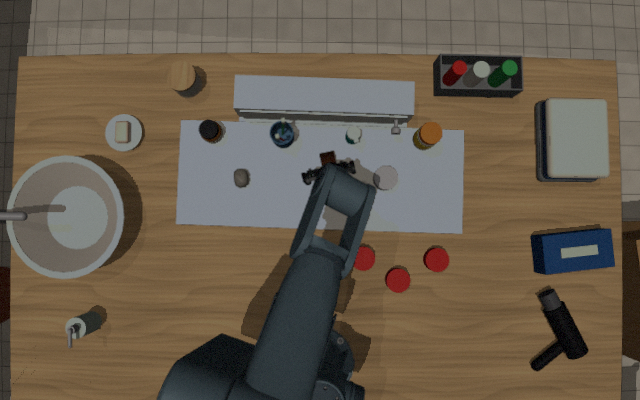

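Run:
```python
from fit import *
import pickle
M=pickle.load(open('s7.pkl','rb'))
m=M['side'][0][1]
f=fit({'side':m},lambda x,y,a:ced_pts(x,y,a,.018,True),(.611,-.033,.21)); print(f.x.round(4),f.fun)
for p in([.611,-.033,.21],): print((lambda h:(h&m).sum()/(h|m).sum())(hull_mask('side',ced_pts(*p,.018,True))))
c=cloud('side',M['sideim'][1],m); print(np.percentile(c[:,2],[5,50,95]))
want([f.x[0],f.x[1],.10],[0,0,-1],[-np.sin(f.x[2]),np.cos(f.x[2]),0])
```

```text
[ 0.6077 -0.0307  0.2579] -0.9233278955954323
0.884310618066561
[0.01972341 0.04247176 0.05206975]
t 10.2 p [ 0.5901 -0.0197  0.1632] q [-0.341  0.153  1.878  0.274  0.872  0.826] F [-1.5  0.1 -1.8] T [-0.05  0.2  -0.01] gap 0.998
toolx [0.918 0.231 0.322] y [ 0.255 -0.966 -0.033] z [ 0.304  0.113 -0.946] grasp [ 0.5919 -0.019   0.1575]
target TCP [ 0.6077 -0.0307  0.106 ] shift tool [-0.0048  0.017   0.0582] world [ 0.0176 -0.011  -0.0572] rotvec [-0.033 -0.328 -0.006] deg 18.9
```

```bash
python3 -m creep '[1,0.008,0.006,0,-0.011,-0.11,0, 1,0.008,0.006,0,-0.011,-0.11,0, 1,0,0.004,0,-0.011,-0.11,0, 1,0,0,0,0,0,0]'
python3 -c "
from h import *
want([.614,-.0315,.085],[0,0,-1],[-.218,.976,0])"
```

```text
t: 10.6
position: [0.5972, -0.029, 0.1565]
orientation: [0.992, 0.127, -0.012, -0.008]
contact_force: [0.8, -0.1, -0.1]
finger_gap: 0.999
t 10.6 p [ 0.5972 -0.029   0.1565] q [-0.249  0.351  1.609  0.005  1.209  1.065] F [ 0.8 -0.1 -0.1] T [ 0.04 -0.01  0.02] gap 0.999
toolx [ 0.968  0.252 -0.022] y [ 0.251 -0.968 -0.018] z [-0.026  0.012 -1.   ] grasp [ 0.597  -0.0289  0.1505]
target TCP [ 0.614  -0.0315  0.091 ] shift tool [0.0171 0.0079 0.065 ] world [ 0.0168 -0.0025 -0.0655] rotvec [-0.018  0.023  0.035] deg 2.6
```

```bash
python3 -m creep '[1,0.008,0.004,0.02,-0.009,0.012,0.017, 1,0.008,0.004,0.02,-0.009,0.012,0.017, 1,0,0,0.02,0,0,0, 1,0,0,0,0,0,0]'
python3 -c "
from h import *
want([.614,-.0315,.041],[0,0,-1],[-.218,.976,0]); snap('side','side8'); snap('top','top8')
a=cv2.imread('pics/side8.png')[110:230,230:380]; b=cv2.imread('pics/top8.png')[120:210,260:420]
cv2.imwrite('pics/s8.png',np.vstack([cv2.resize(a,(480,384),interpolation=2)[:300],cv2.resize(b,(480,270),interpolation=2)]))"
```

```text
t: 11.0
position: [0.6061, -0.0301, 0.088]
orientation: [0.994, 0.11, 0.002, -0.008]
contact_force: [0.2, -0.1, -0.7]
finger_gap: 1.003
t 11.0 p [ 0.6061 -0.0301  0.088 ] q [-0.253  0.445  1.639  0.018  1.059  1.088] F [ 0.2 -0.1 -0.7] T [0.03 0.03 0.01] gap 1.003
toolx [0.976 0.22  0.006] y [ 0.22  -0.975 -0.014] z [ 0.003  0.015 -1.   ] grasp [ 0.6062 -0.03    0.082 ]
target TCP [ 0.614  -0.0315  0.047 ] shift tool [0.0071 0.0037 0.041 ] world [ 0.0079 -0.0014 -0.041 ] rotvec [-0.014 -0.006  0.002] deg 0.9
```

View pics/s8.png

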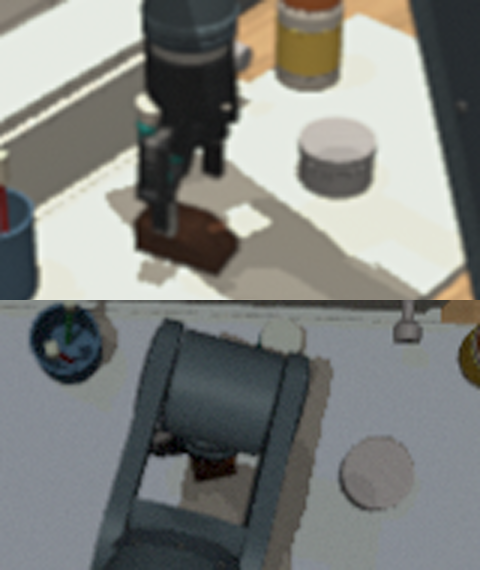

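The gripper stands over the lying cedar, at upper crop (185,235), with one finger on each side, and the tin and pill bottle are clear. Going down.

```bash
python3 -m creep '[1,0.006,0.004,0.013,-0.014,-0.006,0, 1,0.003,0.002,0.013,0,0,0, 1,0.001,0,0.012,0,0,0, 1,0,0,0.003,0,0,0]'
python3 -c "
from h import *
want([.614,-.0315,.041],[0,0,-1],[-.218,.976,0])"
```

```text
t: 11.5
position: [0.6215, -0.0351, 0.0533]
orientation: [0.994, 0.11, 0.007, 0.001]
contact_force: [0.2, 0.8, -0.2]
finger_gap: 0.999
t 11.5 p [ 0.6215 -0.0351  0.0533] q [-0.248  0.519  1.614  0.004  0.995  1.099] F [ 0.2  0.8 -0.2] T [-0.03  0.03  0.04] gap 0.999
toolx [0.976 0.219 0.013] y [ 0.219 -0.976  0.003] z [ 0.014 -0.    -1.   ] grasp [ 0.6216 -0.0351  0.0473]
target TCP [ 0.614  -0.0315  0.047 ] shift tool [-0.0066 -0.0052  0.0062] world [-0.0075  0.0036 -0.0063] rotvec [ 0.003 -0.013  0.001] deg 0.8
```

```bash
python3 -m creep '[1,-0.007,-0.005,0.004,0.003,-0.012,0, 1,0,0,0.002,0,0,0]'
python3 -c "
from h import *
want([.614,-.0315,.041],[0,0,-1],[-.218,.976,0])"
```

```text
t: 11.7
position: [0.6127, -0.0314, 0.0468]
orientation: [0.994, 0.11, 0.0, -0.0]
contact_force: [0.8, -0.5, -0.4]
finger_gap: 0.996
t 11.7 p [ 0.6127 -0.0314  0.0468] q [-2.450e-01  5.210e-01  1.628e+00  1.000e-03  9.930e-01  1.104e+00] F [ 0.8 -0.5 -0.4] T [-0.01  0.03  0.03] gap 0.996
toolx [0.976 0.219 0.   ] y [ 0.219 -0.976 -0.001] z [-0.     0.001 -1.   ] grasp [ 0.6127 -0.0314  0.0408]
target TCP [ 0.614  -0.0315  0.047 ] shift tool [ 0.0012  0.0003 -0.0002] world [ 0.0013 -0.0001  0.0002] rotvec [-0.001 -0.     0.001] deg 0.1
```

```bash
python3 -m creep '[0.4,0,0,0,0,0,0, 0.15,0,0,0,0,0,0, 0.05,0,0,0,0,0,0]' 40;  python3 -m creep '[-0.5,0,0,0,0,0,0, -1,0,0,0,0,0,0, -1,0,0,0,0,0,0]' 40
python3 -c "
from h import *
st()"
```

```text
t: 12.0
position: [0.6128, -0.0312, 0.0473]
orientation: [0.994, 0.11, 0.0, -0.0]
contact_force: [-0.3, -0.6, 0.5]
finger_gap: 0.532
t: 12.3
position: [0.6134, -0.0313, 0.048]
orientation: [0.994, 0.11, 0.001, -0.0]
contact_force: [-0.2, -0.1, -1.0]
finger_gap: 0.506
t 12.3 p [ 0.6134 -0.0313  0.048 ] q [-2.440e-01  5.190e-01  1.628e+00  1.000e-03  9.930e-01  1.104e+00] F [-0.2 -0.1 -1. ] T [-0.01 -0.04  0.06] gap 0.506
toolx [0.976 0.22  0.002] y [ 0.22  -0.976 -0.   ] z [ 0.002  0.001 -1.   ] grasp [ 0.6134 -0.0313  0.042 ]
```

```bash
python3 -m creep '[-1,0,0,-0.01,0,0,0, -1,0,0,-0.03,0,0,0, -1,0,0,-0.03,0,0,0, -1,0,0,-0.02,0,0,0]'
python3 -m creep '[-1,-0.019,0.04,0,0,0,0, -1,-0.019,0.04,0,0,0,0, -1,-0.015,0.034,0,0,0,0, -1,-0.01,0.025,0,0,0,0, -1,0,0,0,0,0,0]'
python3 - <<'E'
from fit import *
import pickle
want([.577,-.203,.12],[0,0,-1],[-.218,.976,0])
M={}
for n in('top','side'):
    M[n]=snap(n,n+'9')
    for th in('cedar','tin'):
        M[n+th]=bot.trace(th,n)
        for k in M[n+th]: print(n,th,round(k['confidence'],2),np.round(k['location']),k['pixels'].sum())
pickle.dump(M,open('s9.pkl','wb'))
a=cv2.imread('pics/side9.png')[80:220,260:410]; b=cv2.imread('pics/top9.png')[120:220,300:460]
cv2.imwrite('pics/s9.png',np.hstack([cv2.resize(a,(400,373),interpolation=2)[:300],cv2.resize(b,(400,250),interpolation=2)[:].copy() if 0 else cv2.resize(b,(400,300),interpolation=2)]))
E
```

```text
t: 12.7
position: [0.6102, -0.0307, 0.138]
orientation: [0.994, 0.11, -0.003, -0.002]
contact_force: [0.1, -0.5, -0.1]
finger_gap: 0.503
t: 13.2
position: [0.5827, -0.1849, 0.148]
orientation: [0.994, 0.113, 0.003, 0.002]
contact_force: [-0.3, -0.4, -0.7]
finger_gap: 0.509
t 13.2 p [ 0.5827 -0.1849  0.148 ] q [-5.020e-01  3.690e-01  1.605e+00  1.000e-03  1.161e+00  8.420e-01] F [-0.3 -0.4 -0.7] T [-0.05  0.03  0.02] gap 0.509
toolx [0.974 0.224 0.006] y [ 0.224 -0.975  0.004] z [ 0.007 -0.002 -1.   ] grasp [ 0.5828 -0.1849  0.142 ]
target TCP [ 0.577 -0.203  0.126] shift tool [-0.0098  0.0163  0.022 ] world [-0.0057 -0.0181 -0.022 ] rotvec [ 0.004 -0.006  0.007] deg 0.5
top cedar 0.44 [281. 135.] 514
top tin 0.87 [396. 276.] 481
top tin 0.41 [385. 188.] 74
side cedar 0.57 [335. 136.] 350
side tin 0.89 [335. 162.] 505
```

View pics/s9.png

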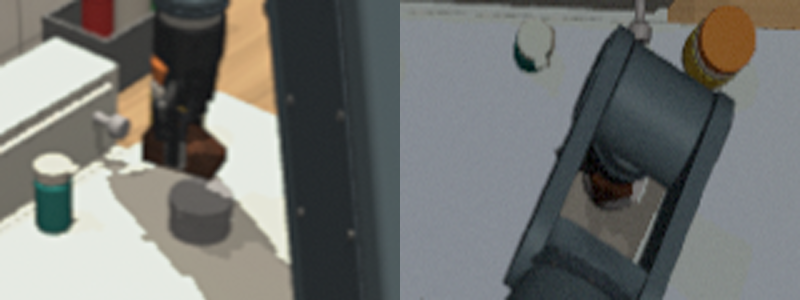

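Run:
```python
from fit import *
import pickle
M=pickle.load(open('s9.pkl','rb')); s0=pickle.load(open('s0.pkl','rb'))
def hull(m):
    c=np.concatenate(cv2.findContours(m.astype(np.uint8),0,1)[0]); o=np.zeros(m.shape,np.uint8); cv2.fillConvexPoly(o,cv2.convexHull(c),1); return o>0
m=hull(M['sidecedar'][0]['pixels'])
for z0 in(.116,.118,.120):
    f=fit({'side':m},lambda x,y,a:ced_pts(x,y,a,z0,True),(.58,-.185,.22)); print(z0,f.x.round(4),f.fun)
t=np.linspace(0,2*np.pi,40)
def tin(x,y,a): 
    return np.array([[x+.037*np.cos(k),y+.037*np.sin(k),z] for z in(.018,.063) for k in t])
mt=hull(M['sidetin'][0]['pixels'])
f=fit({'side':mt},tin,(.5755,-.204,0)); print('tin side9',f.x,f.fun)
# top, initial colour-based tin
im,d=s0['top']; mm=s0['topm']
rs=s0['topm']['tin'][0]
c=cloud('top',d,np.ones(d.shape,bool)); c=c[(abs(c[:,0]-.5755)<.05)&(abs(c[:,1]+.204)<.05)&(c[:,2]>.055)&(c[:,2]<.075)]
print('tin top cloud', cv2.minEnclosingCircle((c[:,:2]*1000).astype(np.float32)), c.mean(0))
```

```text
0.116 [ 0.5804 -0.1812  0.2105] -0.9039451114922813
0.118 [ 0.5787 -0.1785  0.2107] -0.8993174061433447
0.12 [ 0.5767 -0.1761  0.2095] -0.8947368421052632
tin side9 [ 0.57088934 -0.20765647  0.02106892] -0.8504065040650407
tin top cloud ((575.7093505859375, -204.1389923095703), 37.17890930175781) [ 0.57560415 -0.20409019  0.06365032]
```

The side crop shows the cedar held level just above and behind the tin (200,210). Next I'll centre it and lower it.

```bash
python3 -m creep '[-1,-0.01,0.016,0.012,0.004,-0.006,0, -1,0,0,0.012,0,0,0, -1,0,0,0.012,0,0,0]'
python3 -c "
from h import *
want([.576,-.2035,.090],[0,0,-1],[-.218,.976,0])"
```

```text
t: 13.8
position: [0.5783, -0.197, 0.1102]
orientation: [0.993, 0.118, 0.0, -0.0]
contact_force: [0.1, -0.8, -1.0]
finger_gap: 0.509
t 13.8 p [ 0.5783 -0.197   0.1102] q [-5.230e-01  4.220e-01  1.619e+00  1.000e-03  1.101e+00  8.120e-01] F [ 0.1 -0.8 -1. ] T [0.   0.05 0.03] gap 0.509
toolx [0.972 0.233 0.001] y [ 0.233 -0.972 -0.001] z [ 0.001  0.001 -1.   ] grasp [ 0.5783 -0.197   0.1042]
target TCP [ 0.576  -0.2035  0.096 ] shift tool [-0.0037  0.0058  0.0142] world [-0.0023 -0.0065 -0.0142] rotvec [-0.001 -0.001  0.016] deg 0.9
```

```bash
python3 -m creep '[-1,-0.004,0.007,0.006,0,0,0.016, -1,0,0.001,0.006,0,0,0]'
python3 -c "
from h import *
want([.576,-.2035,.090],[0,0,-1],[-.218,.976,0])"
```

```text
t: 14.0
position: [0.5748, -0.2053, 0.0946]
orientation: [0.994, 0.109, -0.001, -0.002]
contact_force: [0.8, -0.2, -0.9]
finger_gap: 0.514
t 14.0 p [ 0.5748 -0.2053  0.0946] q [-5.380e-01  4.450e-01  1.623e+00  1.000e-03  1.078e+00  8.140e-01] F [ 0.8 -0.2 -0.9] T [-0.01  0.02 -0.04] gap 0.514
toolx [ 0.976  0.217 -0.002] y [ 0.217 -0.976 -0.004] z [-0.003  0.003 -1.   ] grasp [ 0.5748 -0.2052  0.0886]
target TCP [ 0.576  -0.2035  0.096 ] shift tool [ 0.0016 -0.0014 -0.0014] world [0.0012 0.0018 0.0014] rotvec [-0.004  0.002 -0.001] deg 0.3
```

```bash
python3 -m creep '[-1,0.0015,-0.0015,0.0005,-0.004,0.002,0]'; python3 -m creep '[-1,0,0,0.0015,0,0,0]'
python3 -c "
from h import *
want([.576,-.2035,.090],[0,0,-1],[-.218,.976,0])"
```

```text
t: 14.1
position: [0.5751, -0.2035, 0.0926]
orientation: [0.994, 0.109, -0.001, -0.0]
contact_force: [0.1, 0.1, 0.5]
finger_gap: 0.51
t: 14.2
position: [0.5754, -0.2034, 0.0925]
orientation: [0.994, 0.109, -0.001, -0.0]
contact_force: [-9.4, 5.6, 24.7]
finger_gap: 0.511
t 14.2 p [ 0.5754 -0.2034  0.0925] q [-5.340e-01  4.470e-01  1.625e+00 -1.000e-03  1.072e+00  8.190e-01] F [-9.4  5.6 24.7] T [0.99 1.25 0.02] gap 0.511
toolx [ 0.976  0.216 -0.002] y [ 0.216 -0.976 -0.001] z [-0.002  0.001 -1.   ] grasp [ 0.5754 -0.2034  0.0865]
target TCP [ 0.576  -0.2035  0.096 ] shift tool [ 0.0006  0.0002 -0.0035] world [ 0.0006 -0.0001  0.0035] rotvec [-0.001  0.002 -0.002] deg 0.2
```

```bash
python3 -m creep '[-1,0,0,-0.0003,0,0,0]'
python3 -c "
from h import *
st()"
```

```text
t: 14.3
position: [0.5759, -0.2034, 0.0936]
orientation: [0.994, 0.109, -0.001, -0.0]
contact_force: [0.6, -0.2, -0.3]
finger_gap: 0.512
t 14.3 p [ 0.5759 -0.2034  0.0936] q [-5.330e-01  4.450e-01  1.624e+00 -1.000e-03  1.073e+00  8.200e-01] F [ 0.6 -0.2 -0.3] T [ 0.    0.02 -0.02] gap 0.512
toolx [ 0.976  0.216 -0.001] y [ 0.216 -0.976 -0.   ] z [-0.001  0.    -1.   ] grasp [ 0.5759 -0.2034  0.0876]
```

```bash
for i in 1 2; do python3 -m creep '[-1,0,0,0.0007,0,0,0]'
python3 -c "
from h import *
st()"; done
```

```text
t: 14.4
position: [0.5764, -0.2034, 0.0935]
orientation: [0.994, 0.109, -0.0, 0.0]
contact_force: [0.2, 0.1, -0.9]
finger_gap: 0.509
t 14.4 p [ 0.5764 -0.2034  0.0935] q [-5.330e-01  4.460e-01  1.624e+00 -1.000e-03  1.071e+00  8.200e-01] F [ 0.2  0.1 -0.9] T [-0.01 -0.01 -0.02] gap 0.509
toolx [ 0.976  0.217 -0.   ] y [ 0.217 -0.976  0.   ] z [-0.    -0.001 -1.   ] grasp [ 0.5764 -0.2034  0.0875]
t: 14.5
position: [0.5767, -0.2033, 0.093]
orientation: [0.994, 0.109, 0.0, 0.0]
contact_force: [-0.3, 0.4, -0.4]
finger_gap: 0.507
t 14.5 p [ 0.5767 -0.2033  0.093 ] q [-0.533  0.447  1.624 -0.     1.07   0.82 ] F [-0.3  0.4 -0.4] T [-0.02  0.02 -0.04] gap 0.507
toolx [0.976 0.217 0.   ] y [ 0.217 -0.976  0.001] z [ 0.001 -0.001 -1.   ] grasp [ 0.5767 -0.2033  0.087 ]
```

```bash
python3 -m creep '[-1,-0.0005,0,0.0009,0,0,0]'
python3 -c "
from h import *
st()"; python3 -m creep '[-1,-0.0003,0,0.0006,0.006,0,0]'
python3 -c "
from h import *
st()"; python3 -m creep '[-1,-0.0003,0,0.0005,-0.012,0,0]'
python3 -c "
from h import *
st()"
```

```text
t: 14.6
position: [0.5765, -0.2034, 0.0925]
orientation: [0.994, 0.109, 0.001, 0.001]
contact_force: [-1.1, 1.7, 7.2]
finger_gap: 0.511
t 14.6 p [ 0.5765 -0.2034  0.0925] q [-0.533  0.447  1.625 -0.     1.068  0.819] F [-1.1  1.7  7.2] T [0.43 0.23 0.02] gap 0.511
toolx [0.976 0.217 0.001] y [ 0.217 -0.976  0.001] z [ 0.001 -0.001 -1.   ] grasp [ 0.5766 -0.2034  0.0865]
t: 14.7
position: [0.5766, -0.2035, 0.0926]
orientation: [0.994, 0.109, 0.001, -0.002]
contact_force: [-1.2, 0.8, 6.8]
finger_gap: 0.505
t 14.7 p [ 0.5766 -0.2035  0.0926] q [-0.535  0.448  1.623  0.005  1.072  0.814] F [-1.2  0.8  6.8] T [ 0.01  0.35 -0.09] gap 0.505
toolx [0.976 0.217 0.002] y [ 0.217 -0.976 -0.004] z [ 0.001  0.004 -1.   ] grasp [ 0.5766 -0.2035  0.0866]
t: 14.8
position: [0.5766, -0.2037, 0.0927]
orientation: [0.994, 0.109, 0.002, 0.004]
contact_force: [-2.1, 2.8, 6.7]
finger_gap: 0.508
t 14.8 p [ 0.5766 -0.2037  0.0927] q [-0.531  0.444  1.628 -0.005  1.062  0.823] F [-2.1  2.8  6.7] T [0.61 0.31 0.01] gap 0.508
toolx [0.976 0.217 0.002] y [ 0.217 -0.976  0.008] z [ 0.004 -0.007 -1.   ] grasp [ 0.5766 -0.2038  0.0867]
```

Contact is steady at about 7 N, and the moment follows small rolls either way. Now the other axis, then I'll level it and release.

```bash
python3 -m creep '[-1,-0.0002,0,0.0004,0.008,0.006,0]'
python3 -c "
from h import *
st()"; python3 -m creep '[-1,-0.0002,0,0.0003,0,-0.008,0]'
python3 -c "
from h import *
st()"
```

```text
t: 14.9
position: [0.5766, -0.2037, 0.0927]
orientation: [0.994, 0.109, 0.004, -0.0]
contact_force: [-1.5, -0.1, 4.5]
finger_gap: 0.512
t 14.9 p [ 0.5766 -0.2037  0.0927] q [-0.536  0.443  1.63   0.006  1.062  0.812] F [-1.5 -0.1  4.5] T [-0.08  0.42  0.04] gap 0.512
toolx [0.976 0.217 0.009] y [ 0.218 -0.976  0.001] z [ 0.009  0.001 -1.   ] grasp [ 0.5766 -0.2037  0.0867]
t: 15.0
position: [0.5765, -0.2039, 0.0925]
orientation: [0.994, 0.109, 0.001, 0.0]
contact_force: [0.5, 0.8, 3.5]
finger_gap: 0.504
t 15.0 p [ 0.5765 -0.2039  0.0925] q [-0.534  0.447  1.625  0.     1.069  0.818] F [0.5 0.8 3.5] T [ 0.18 -0.29 -0.03] gap 0.504
toolx [0.976 0.217 0.001] y [ 0.217 -0.976  0.001] z [ 0.001 -0.    -1.   ] grasp [ 0.5765 -0.2039  0.0865]
```

```bash
python3 -m creep '[0.08,0,0,0,0,0,0, 0.2,0,0,0,0,0,0, 0.5,0,0,0,0,0,0, 1,0,0,0,0,0,0]'
python3 -c "
from h import *
st()";python3 -m creep '[1,0,0,-0.01,0,0,0, 1,0,0,-0.03,0,0,0, 1,0,0,-0.04,0,0,0, 1,0,0,-0.04,0,0,0]'
python3 -c "
from h import *
st()"
```

```text
t: 15.4
position: [0.5758, -0.2038, 0.0911]
orientation: [0.994, 0.109, -0.0, -0.0]
contact_force: [0.2, 0.8, 0.4]
finger_gap: 0.892
t 15.4 p [ 0.5758 -0.2038  0.0911] q [-0.534  0.449  1.625 -0.     1.068  0.818] F [0.2 0.8 0.4] T [-0.03 -0.05  0.01] gap 0.892
toolx [ 0.976  0.217 -0.001] y [ 0.217 -0.976 -0.001] z [-0.001  0.    -1.   ] grasp [ 0.5758 -0.2038  0.0851]
t: 15.8
position: [0.5718, -0.2016, 0.2082]
orientation: [0.994, 0.109, -0.007, -0.005]
contact_force: [0.3, -0.4, 0.8]
finger_gap: 1.002
t 15.8 p [ 0.5718 -0.2016  0.2082] q [-0.534  0.304  1.557 -0.     1.297  0.818] F [ 0.3 -0.4  0.8] T [-0.04 -0.05 -0.06] gap 1.002
toolx [ 0.976  0.217 -0.012] y [ 0.217 -0.976 -0.011] z [-0.014  0.008 -1.   ] grasp [ 0.5717 -0.2015  0.2022]
```

```bash
python3 -m creep '[1,0.01,-0.047,0,0,0,0, 1,0.01,-0.048,0,0,0,0, 1,0.01,-0.048,0,0,0,0, 1,0.01,-0.048,0,0,0,0, 1,0.01,-0.048,0,0,0,0]'
python3 -m creep '[1,0.01,-0.04,0,0,0,0, 1,0.01,-0.04,0,0,0,0, 1,0.01,-0.03,0,0,0,0]'
python3 - <<'E'
from fit import *
import pickle
want([.5745,.238,.15],[0,0,-1],[-.1,.99,0])
M={}
for n in('top','side'):
    M[n]=snap(n,n+'10')
    for th in('cedar','tin','pumice'):
        M[n+th]=bot.trace(th,n)
        for k in M[n+th]: print(n,th,round(k['confidence'],2),np.round(k['location']),k['pixels'].sum())
pickle.dump(M,open('s10.pkl','wb'))
a=cv2.imread('pics/side10.png')[110:230,230:380]; b=cv2.imread('pics/top10.png')[130:220,330:450]
cv2.imwrite('pics/s10.png',np.hstack([cv2.resize(a,(400,320),interpolation=2),cv2.resize(b,(400,320),interpolation=2)]))
E
```

```text
t: 16.3
position: [0.5751, 0.0402, 0.2231]
orientation: [0.995, 0.103, 0.003, 0.001]
contact_force: [1.6, -0.7, 0.5]
finger_gap: 0.999
t: 16.6
position: [0.5808, 0.1612, 0.2264]
orientation: [0.995, 0.104, 0.005, 0.001]
contact_force: [-0.9, -0.1, 0.4]
finger_gap: 1.001
t 16.6 p [0.5808 0.1612 0.2264] q [ 0.075  0.262  1.571 -0.002  1.298  1.437] F [-0.9 -0.1  0.4] T [-0.05 -0.03  0.03] gap 1.001
toolx [0.978 0.207 0.01 ] y [ 0.207 -0.978  0.003] z [ 0.01  -0.001 -1.   ] grasp [0.5809 0.1612 0.2204]
target TCP [0.5745 0.238  0.156 ] shift tool [ 0.009  -0.0767  0.0703] world [-0.0063  0.0768 -0.0704] rotvec [ 0.003 -0.01   0.108] deg 6.2
top cedar 0.72 [388. 176.] 466
top tin 0.73 [363. 256.] 475
top tin 0.72 [437. 259.] 481
top tin 0.57 [396. 279.] 445
top pumice 0.69 [244. 183.] 169
side cedar 0.77 [335. 147.] 507
side tin 0.96 [391. 212.] 700
side tin 0.75 [334. 166.] 303
side pumice 0.73 [227. 188.] 821
side pumice 0.59 [230. 244.] 350
```

View pics/s10.png

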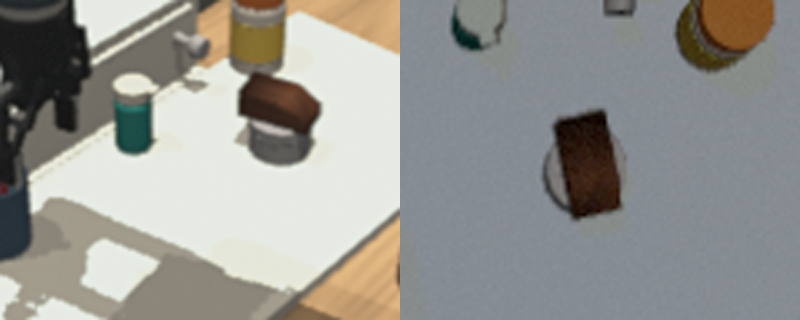

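View pics/top10.png

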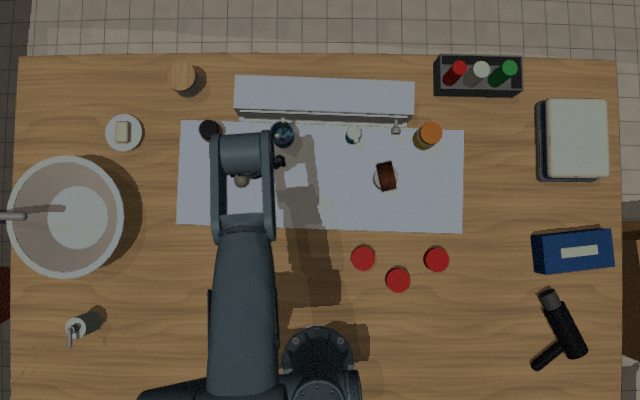

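Cedar sits on the tin at (388,176) in the top view and (335,147) in the side view. I'll measure where it is, and pin down the pumice.

Run:
```python
from fit import *
import pickle
M=pickle.load(open('s10.pkl','rb')); s0=pickle.load(open('s0.pkl','rb'))
mt=M['topcedar'][0]['pixels']; im=M['top'][0]
hsv=cv2.cvtColor(im,cv2.COLOR_RGB2HSV)
dk=np.zeros((400,640),bool); dk[150:205,365:412]=(im[150:205,365:412].sum(2)<200)&(hsv[150:205,365:412,1]>80)
print(mt.sum(),dk.sum())
for nm,m in(('trace',mt),('dark',dk)):
    f=fit({'top':m},lambda x,y,a:ced_pts(x,y,a,.063,True),(.576,-.204,.22)); print(nm,f.x.round(4),f.fun)
    xs=f.x
f=fit({'side':M['sidecedar'][0]['pixels']},lambda x,y,a:ced_pts(x,y,a,.063,True),(.576,-.204,.22)); print('side',f.x.round(4),f.fun)
f=fit({'side':M['sidecedar'][0]['pixels'],'top':mt},lambda x,y,a:ced_pts(x,y,a,.063,True),(.576,-.204,.22)); print('both',f.x.round(4),f.fun)
# level check: cloud of upper face
c=cloud('top',M['top'][1],mt); c=c[c[:,2]>.085]
# flat part: local z' = along thick
xx,yy,a=xs; u=np.array([np.cos(a),np.sin(a)]); l=(c[:,:2]-[xx,yy])@u; w=(c[:,:2]-[xx,yy])@[-u[1],u[0]]
k=(l>-.012)&(l<.038)
A=np.c_[l[k],w[k],np.ones(k.sum())]; print('plane slope along/across, z',np.linalg.lstsq(A,c[k,2],rcond=None)[0], k.sum())
# pumice from initial top: local colour/height
im0,d0=s0['top']
m=s0['topm']['pumice'][0]
def ell(x,y,a):
    t=np.linspace(0,2*np.pi,40); P=[]
    for z,sx,sy in((.018,.022,.018),(.026,.03,.022),(.040,.03,.022),(.054,.012,.01)):
        # superellipse 
        X=np.sign(np.cos(t))*abs(np.cos(t))**.7*sx; Y=np.sign(np.sin(t))*abs(np.sin(t))**.7*sy
        P+=[[x+np.cos(a)*p-np.sin(a)*q,y+np.sin(a)*p+np.cos(a)*q,z] for p,q in zip(X,Y)]
    return np.array(P)
for n in('top','side'):
    f=fit({n:s0[n+'m']['pumice'][0]},ell,(.5745,.239,.1)); print('pumice',n,f.x.round(4),f.fun)
```

```text
466 410
trace [ 0.577  -0.2026  0.2486] -0.9338677354709419
dark [ 0.5785 -0.2027  0.2429] -0.8316430020283976
side [ 0.5723 -0.2006  0.2763] -0.9201451905626135
both [ 0.5757 -0.2026  0.2439] -1.8145122926702069
plane slope along/across, z [-0.0042981   0.01702272  0.0976753 ] 251
pumice top [ 0.5746  0.2395 -0.0109] -0.8666666666666667
pumice side [0.5727 0.2411 0.1722] -0.9224806201550387
```

Run:
```python
import cv2,numpy as np
a=cv2.imread('pics/top0.png')[163:193,225:257]; b=cv2.imread('pics/side0.png')[228:258,210:250]
f=lambda i:cv2.convertScaleAbs(cv2.resize(i,(390,360),interpolation=cv2.INTER_CUBIC),alpha=1.4)
cv2.imwrite('pics/pum.png',np.hstack([f(a),f(b)]))
```

View pics/pum.png

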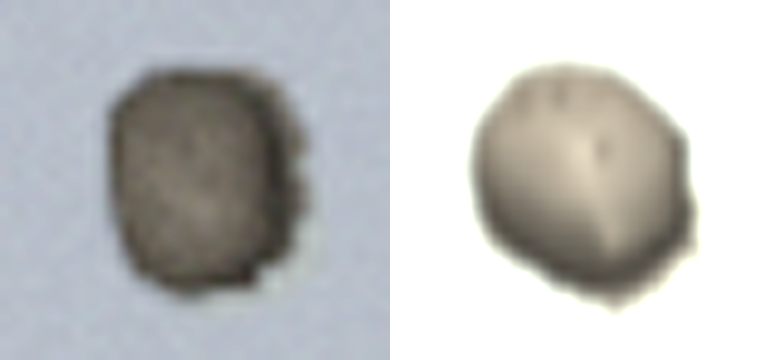

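```bash
python3 -m creep '[1,0.002,-0.03,0.015,0,-0.005,0.04, 1,0.002,-0.027,0.03,0,-0.005,0.04, 1,0,-0.018,0.03,0,0,0.02, 1,0,0,0.02,0,0,0, 1,0,0,0,0,0,0]'
python3 -c "
from h import *
want([.5745,.239,.0385],[0,0,-1],[-.1,.995,0])"
```

```text
t: 17.5
position: [0.5761, 0.227, 0.1296]
orientation: [0.999, 0.045, 0.002, 0.002]
contact_force: [-0.2, -0.7, 0.2]
finger_gap: 1.006
t 17.5 p [0.5761 0.227  0.1296] q [ 0.186  0.411  1.589 -0.005  1.139  1.669] F [-0.2 -0.7  0.2] T [-0.03 -0.01 -0.01] gap 1.006
toolx [0.996 0.09  0.003] y [ 0.09  -0.996  0.004] z [ 0.004 -0.004 -1.   ] grasp [0.5762 0.227  0.1236]
target TCP [0.5745 0.239  0.0445] shift tool [-0.0008 -0.0124  0.0851] world [-0.0016  0.012  -0.0851] rotvec [ 0.004 -0.003 -0.01 ] deg 0.7
```

```bash
python3 -m creep '[1,0,-0.007,0.01,0.004,0,-0.01, 1,0,-0.004,0.02,0,0,0, 1,0,-0.002,0.015,0,0,0, 1,0,0,0,0,0,0]'
python3 -c "
from h import *
want([.5745,.239,.0385],[0,0,-1],[-.1,.995,0]); snap('side','side11'); snap('top','top11')
a=cv2.imread('pics/side11.png')[170:270,170:290]; b=cv2.imread('pics/top11.png')[130:220,190:300]
cv2.imwrite('pics/s11.png',np.hstack([cv2.resize(a,(400,333),interpolation=2),cv2.resize(b,(400,333),interpolation=2)]))"
```

```text
t: 17.9
position: [0.5782, 0.2384, 0.0861]
orientation: [0.999, 0.048, 0.004, -0.001]
contact_force: [-0.6, 0.2, 0.2]
finger_gap: 1.001
t 17.9 p [0.5782 0.2384 0.0861] q [0.202 0.478 1.594 0.    1.061 1.675] F [-0.6  0.2  0.2] T [-0.04  0.02  0.01] gap 1.001
toolx [0.995 0.097 0.008] y [ 0.097 -0.995 -0.001] z [ 0.008  0.002 -1.   ] grasp [0.5783 0.2384 0.0801]
target TCP [0.5745 0.239  0.0445] shift tool [-0.004  -0.0009  0.0416] world [-0.0037  0.0006 -0.0416] rotvec [-0.001 -0.008 -0.003] deg 0.5
```

View pics/s11.png

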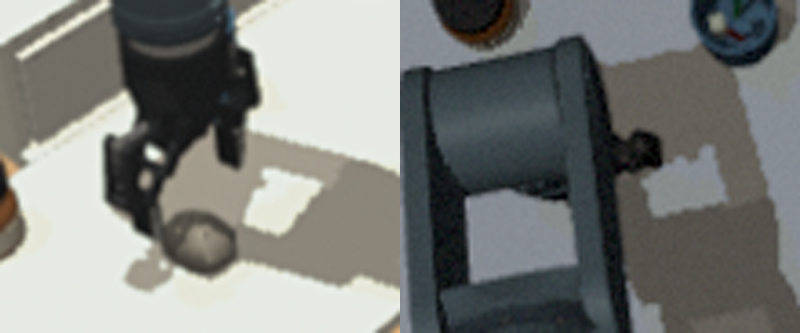

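The fingers straddle the stone at left crop (200,240). Continuing down.

```bash
python3 -m creep '[1,-0.004,-0.001,0.016,0,-0.008,0, 1,-0.001,0,0.014,0,0,0, 1,0,0,0.008,0,0,0]'
python3 -c "
from h import *
want([.5745,.239,.0385],[0,0,-1],[-.1,.995,0])"
```

```text
t: 18.3
position: [0.5771, 0.2393, 0.0513]
orientation: [0.999, 0.048, 0.005, -0.001]
contact_force: [-0.5, 0.6, 0.4]
finger_gap: 0.997
t 18.3 p [0.5771 0.2393 0.0513] q [2.030e-01 5.280e-01 1.605e+00 1.000e-03 9.990e-01 1.677e+00] F [-0.5  0.6  0.4] T [-0.01  0.05 -0.  ] gap 0.997
toolx [0.995 0.096 0.01 ] y [ 0.096 -0.995 -0.002] z [ 0.009  0.003 -1.   ] grasp [0.5772 0.2394 0.0453]
target TCP [0.5745 0.239  0.0445] shift tool [-0.0027  0.0001  0.0068] world [-0.0026 -0.0003 -0.0068] rotvec [-0.002 -0.01  -0.004] deg 0.6
```

```bash
python3 -m creep '[1,-0.003,0,0.004,-0.002,-0.01,0, 1,0,0,0.002,0,0,0]'
python3 -m creep '[0.4,0,0,0,0,0,0, 0.15,0,0,0,0,0,0, -0.2,0,0,0,0,0,0]' 40
python3 -c "
from h import *
st()"
python3 -m creep '[-1,0,0,0,0,0,0, -1,0,0,0,0,0,0]' 40
python3 -c "
from h import *
st()"
```

```text
t: 18.5
position: [0.5727, 0.2388, 0.0429]
orientation: [0.999, 0.048, -0.002, 0.0]
contact_force: [0.8, 0.1, -0.6]
finger_gap: 1.002
t: 18.8
position: [0.5728, 0.2389, 0.0428]
orientation: [0.999, 0.048, -0.002, 0.0]
contact_force: [-0.5, -2.4, 5.4]
finger_gap: 0.518
t 18.8 p [0.5728 0.2389 0.0428] q [ 0.204  0.542  1.606 -0.     0.999  1.678] F [-0.5 -2.4  5.4] T [-0.46  0.09 -0.02] gap 0.518
toolx [ 0.995  0.097 -0.004] y [ 0.097 -0.995  0.001] z [-0.004 -0.001 -1.   ] grasp [0.5728 0.2388 0.0368]
t: 19.0
position: [0.5734, 0.239, 0.0436]
orientation: [0.999, 0.048, -0.001, 0.0]
contact_force: [-0.7, 0.1, -1.0]
finger_gap: 0.505
t 19.0 p [0.5734 0.239  0.0436] q [ 0.204  0.541  1.605 -0.     0.999  1.678] F [-0.7  0.1 -1. ] T [ 0.   -0.    0.01] gap 0.505
toolx [ 0.995  0.097 -0.003] y [ 0.097 -0.995  0.   ] z [-0.003 -0.001 -1.   ] grasp [0.5734 0.239  0.0376]
```

The tips are almost level with the stone's underside, so I'll regrip about 3 mm higher to keep them clear of the cedar.

```bash
python3 -m creep '[0.25,0,0,0,0,0,0, 0.25,0.001,0,-0.0025,0,0,0, -0.2,0,0,0,0,0,0, -1,0,0,0,0,0,0, -1,0,0,0,0,0,0]' 40
python3 -c "
from h import *
st()"
```

```text
t: 19.5
position: [0.5753, 0.2392, 0.0475]
orientation: [0.999, 0.048, -0.0, 0.0]
contact_force: [-0.3, 0.1, -0.8]
finger_gap: 0.503
t 19.5 p [0.5753 0.2392 0.0475] q [ 0.204  0.537  1.601 -0.     1.005  1.678] F [-0.3  0.1 -0.8] T [ 0.01 -0.01 -0.01] gap 0.503
toolx [ 0.995  0.097 -0.001] y [ 0.097 -0.995  0.   ] z [-0.001 -0.    -1.   ] grasp [0.5753 0.2392 0.0415]
```

```bash
python3 -m creep '[-1,0,0,-0.01,0,0,0, -1,0,0,-0.04,0,0,0, -1,0,0,-0.045,0,0,0, -1,0,0,-0.045,0,0,0]'
python3 -m creep '[-1,-0.002,0.047,0,0,0,-0.02, -1,-0.002,0.047,0,0,0,-0.02, -1,-0.002,0.047,0,0,0,-0.02, -1,-0.002,0.047,0,0,0,-0.02, -1,-0.002,0.047,0,0,0,-0.02]'
python3 -c "
from h import *
want([.5887,-.1999,.17],[0,0,-1],[-.233,.972,0])"
```

```text
t: 19.9
position: [0.5696, 0.2379, 0.1834]
orientation: [0.999, 0.048, -0.01, 0.002]
contact_force: [0.2, 0.3, -0.5]
finger_gap: 0.503
t: 20.4
position: [0.5978, 0.0047, 0.1986]
orientation: [0.994, 0.106, 0.001, 0.001]
contact_force: [1.4, 0.1, -0.9]
finger_gap: 0.506
t 20.4 p [0.5978 0.0047 0.1986] q [-0.19   0.285  1.602 -0.     1.252  1.168] F [ 1.4  0.1 -0.9] T [ 0.05 -0.01 -0.04] gap 0.506
toolx [0.977 0.211 0.002] y [ 0.211 -0.977  0.001] z [ 0.002 -0.001 -1.   ] grasp [0.5979 0.0047 0.1926]
target TCP [ 0.5887 -0.1999  0.176 ] shift tool [-0.0522  0.198   0.0228] world [-0.0091 -0.2046 -0.0226] rotvec [ 0.001 -0.002 -0.023] deg 1.3
```

```bash
python3 -m creep '[-1,-0.012,0.045,0,0,0,-0.01, -1,-0.012,0.045,0,0,0,-0.01, -1,-0.011,0.04,0,0,0,0, -1,-0.011,0.035,0.005,0,0,0, -1,0,0.015,0.01,0,0,0]'
python3 -m creep '[-1,0,0,0,0,0,0]'
python3 - <<'E'
from h import *
import pickle
want([.5887,-.1999,.14],[0,0,-1],[-.233,.972,0])
M={}
for n in('side','top'):
    M[n]=snap(n,n+'12')
    for th in('cedar','pumice'):
        M[n+th]=bot.trace(th,n)
        for k in M[n+th]: print(n,th,round(k['confidence'],2),np.round(k['location']),k['pixels'].sum())
pickle.dump(M,open('s12.pkl','wb'))
a=cv2.imread('pics/side12.png')[80:200,270:410]; b=cv2.imread('pics/top12.png')[130:220,330:440]
cv2.imwrite('pics/s12.png',np.hstack([cv2.resize(a,(400,343),interpolation=2),cv2.resize(b,(400,343),interpolation=2)]))
E
```

```text
t: 20.9
position: [0.5932, -0.1937, 0.1892]
orientation: [0.993, 0.115, 0.004, 0.003]
contact_force: [0.0, -0.3, -0.4]
finger_gap: 0.505
t: 21.0
position: [0.5925, -0.1955, 0.188]
orientation: [0.994, 0.113, 0.003, 0.002]
contact_force: [-0.4, 0.6, -1.1]
finger_gap: 0.506
t 21.0 p [ 0.5925 -0.1955  0.188 ] q [-0.509  0.347  1.545 -0.     1.241  0.836] F [-0.4  0.6 -1.1] T [ 0.03 -0.   -0.  ] gap 0.506
toolx [0.974 0.225 0.006] y [ 0.225 -0.974  0.006] z [ 0.007 -0.004 -1.   ] grasp [ 0.5925 -0.1955  0.182 ]
target TCP [ 0.5887 -0.1999  0.146 ] shift tool [-0.0049  0.0033  0.042 ] world [-0.0038 -0.0044 -0.042 ] rotvec [ 0.006 -0.006 -0.009] deg 0.7
side cedar 0.86 [334. 146.] 504
top cedar 0.68 [387. 182.] 231
```

View pics/s12.png

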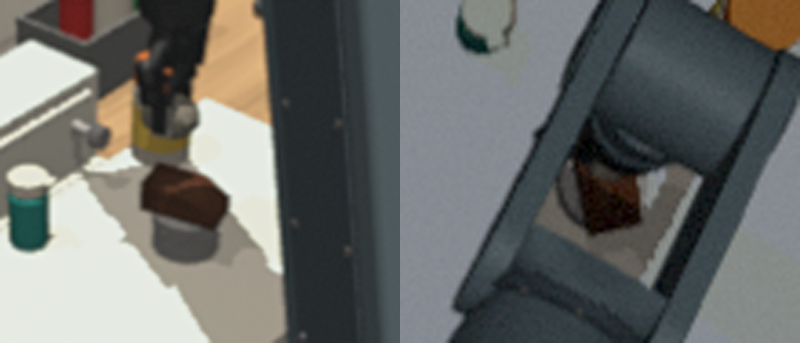

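The stone is held at left crop (180,115), above the cedar (185,195), which is undisturbed.

```bash
python3 -m creep '[-1,-0.005,0.003,0.012,0.006,-0.006,-0.009, -1,0,0.001,0.015,0,0,0, -1,0,0,0.012,0,0,0]'
python3 -c "
from h import *
want([.5887,-.1999,.125],[0,0,-1],[-.233,.972,0])"
```

```text
t: 21.6
position: [0.5911, -0.1954, 0.1503]
orientation: [0.992, 0.123, 0.002, 0.001]
contact_force: [-0.4, 1.3, -1.4]
finger_gap: 0.5
t 21.6 p [ 0.5911 -0.1954  0.1503] q [-5.100e-01  3.890e-01  1.571e+00  1.000e-03  1.176e+00  8.150e-01] F [-0.4  1.3 -1.4] T [-0.01  0.01  0.01] gap 0.5
toolx [0.97  0.243 0.004] y [ 0.243 -0.97   0.003] z [ 0.005 -0.002 -1.   ] grasp [ 0.5912 -0.1954  0.1443]
target TCP [ 0.5887 -0.1999  0.131 ] shift tool [-0.0035  0.0037  0.0193] world [-0.0024 -0.0045 -0.0193] rotvec [ 0.003 -0.004  0.01 ] deg 0.7
```

```bash
python3 -m creep '[-1,-0.004,0.005,0.008,0.003,-0.004,0.005, -1,0,0.001,0.006,0,0,0]'
python3 -c "
from h import *
want([.5887,-.1999,.125],[0,0,-1],[-.233,.972,0])"
```

```text
t: 21.8
position: [0.5872, -0.2015, 0.1324]
orientation: [0.993, 0.12, -0.002, -0.001]
contact_force: [-0.0, -0.6, -0.1]
finger_gap: 0.504
t 21.8 p [ 0.5872 -0.2015  0.1324] q [-0.522  0.414  1.578  0.     1.154  0.808] F [-0.  -0.6 -0.1] T [-0.02 -0.03 -0.07] gap 0.504
toolx [ 0.971  0.239 -0.003] y [ 0.239 -0.971 -0.003] z [-0.004  0.002 -1.   ] grasp [ 0.5872 -0.2015  0.1264]
target TCP [ 0.5887 -0.1999  0.131 ] shift tool [ 0.0019 -0.0012  0.0014] world [ 0.0015  0.0016 -0.0014] rotvec [-0.003  0.003  0.006] deg 0.4
```

```bash
python3 -m creep '[-1,0.002,-0.0012,0.0015,-0.003,0.003,0.004]';python3 -m creep '[-1,0,0,0.001,0,0,0]'
python3 -c "
from h import *
want([.5887,-.1999,.121],[0,0,-1],[-.233,.972,0])"
```

```text
t: 21.9
position: [0.5881, -0.2, 0.1292]
orientation: [0.993, 0.118, -0.001, -0.001]
contact_force: [-0.6, -0.4, -0.3]
finger_gap: 0.506
t: 22.0
position: [0.5881, -0.1999, 0.1278]
orientation: [0.993, 0.117, -0.001, -0.001]
contact_force: [0.5, 0.3, -1.2]
finger_gap: 0.503
t 22.0 p [ 0.5881 -0.1999  0.1278] q [-0.519  0.419  1.581  0.     1.144  0.817] F [ 0.5  0.3 -1.2] T [ 0.01 -0.01 -0.03] gap 0.503
toolx [ 0.972  0.233 -0.002] y [ 0.233 -0.972 -0.002] z [-0.002  0.002 -1.   ] grasp [ 0.5881 -0.1999  0.1218]
target TCP [ 0.5887 -0.1999  0.127 ] shift tool [0.0006 0.0002 0.0008] world [ 0.0006 -0.     -0.0008] rotvec [-0.002  0.002  0.   ] deg 0.2
```

```bash
for i in 1 2 ; do python3 -m creep '[-1,0,0,0.0008,-0.001,0.001,0]';done
python3 -c "
from h import *
want([.5887,-.1999,.121],[0,0,-1],[-.233,.972,0])"
```

```text
t: 22.1
position: [0.5882, -0.1999, 0.127]
orientation: [0.993, 0.117, -0.0, -0.0]
contact_force: [0.4, -0.5, -1.0]
finger_gap: 0.512
t: 22.2
position: [0.5885, -0.2, 0.1266]
orientation: [0.993, 0.117, 0.001, 0.0]
contact_force: [0.8, 0.4, -0.9]
finger_gap: 0.506
t 22.2 p [ 0.5885 -0.2     0.1266] q [-0.518  0.42   1.583  0.     1.137  0.817] F [ 0.8  0.4 -0.9] T [0.05 0.   0.02] gap 0.506
toolx [0.972 0.233 0.001] y [ 0.233 -0.972  0.001] z [ 0.001 -0.    -1.   ] grasp [ 0.5885 -0.2     0.1206]
target TCP [ 0.5887 -0.1999  0.127 ] shift tool [ 0.0002 -0.0001 -0.0004] world [0.0002 0.0001 0.0004] rotvec [ 0.001 -0.001  0.   ] deg 0.1
```

```bash
python3 -m creep '[-1,0,0,0.0008,0,0,0]'; python3 -m creep '[-1,0,0,0.0008,0,0,0]'
python3 -c "
from h import *
st()"
```

```text
t: 22.3
position: [0.5888, -0.2001, 0.1262]
orientation: [0.993, 0.118, 0.001, 0.001]
contact_force: [-0.5, 0.3, -0.3]
finger_gap: 0.501
t: 22.4
position: [0.5889, -0.2001, 0.1262]
orientation: [0.993, 0.118, 0.001, 0.001]
contact_force: [-2.5, 0.6, 5.6]
finger_gap: 0.506
t 22.4 p [ 0.5889 -0.2001  0.1262] q [-0.518  0.42   1.583  0.     1.135  0.817] F [-2.5  0.6  5.6] T [ 0.3   0.49 -0.  ] gap 0.506
toolx [0.972 0.234 0.002] y [ 0.234 -0.972  0.002] z [ 0.002 -0.001 -1.   ] grasp [ 0.5889 -0.2001  0.1202]
```

Gentle contact at the expected height (5.6 N). Releasing slowly.

```bash
python3 -m creep '[0.05,0,0,0,0,0,0, 0.12,0,0,0,0,0,0, 0.3,0,0,0,0,0,0, 0.7,0,0,0,0,0,0, 1,0,0,0,0,0,0]'
python3 -c "
from h import *
st()";python3 -m creep '[1,0,0,-0.01,0,0,0, 1,0,0,-0.03,0,0,0, 1,0,0,-0.04,0,0,0, 1,0,0,-0.04,0,0,0]'
python3 -m creep '[1,0.01,-0.045,0,0,0,0, 1,0.01,-0.045,0,0,0,0, 1,0.01,-0.045,0,0,0,0, 1,0.01,-0.045,0,0,0,0, 1,0,0,0,0,0,0]'
python3 - <<'E'
from fit import *
st()
for n in('side','top'):
    im,d=snap(n,n+'13')
    for th in('cedar','pumice','tin'):
        for k in bot.trace(th,n):
            c=cloud(n,d,k['pixels']); print(n,th,round(k['confidence'],2),np.round(k['location']),k['pixels'].sum(),np.median(c,0).round(3),np.percentile(c[:,2],97).round(3))
a=cv2.imread('pics/side13.png')[80:200,270:410]; b=cv2.imread('pics/top13.png')[130:220,330:440]
cv2.imwrite('pics/s13.png',np.hstack([cv2.resize(a,(400,343),interpolation=2),cv2.resize(b,(400,343),interpolation=2)]))
E
```

```text
t: 22.9
position: [0.5897, -0.2005, 0.127]
orientation: [0.993, 0.118, 0.002, 0.001]
contact_force: [1.1, -0.1, 0.4]
finger_gap: 0.959
t 22.9 p [ 0.5897 -0.2005  0.127 ] q [-0.518  0.419  1.583  0.     1.135  0.817] F [ 1.1 -0.1  0.4] T [ 0.02  0.   -0.  ] gap 0.959
toolx [0.972 0.234 0.004] y [ 0.234 -0.972  0.003] z [ 0.004 -0.002 -1.   ] grasp [ 0.5897 -0.2005  0.121 ]
t: 23.3
position: [0.5855, -0.1983, 0.2444]
orientation: [0.993, 0.117, -0.004, -0.003]
contact_force: [0.4, 0.2, 0.3]
finger_gap: 0.999
t: 23.8
position: [0.5871, -0.0121, 0.2589]
orientation: [0.993, 0.115, 0.006, 0.002]
contact_force: [-1.1, -0.6, 0.3]
finger_gap: 0.998
t 23.8 p [ 0.5871 -0.0121  0.2589] q [-0.222  0.198  1.582 -0.     1.35   1.118] F [-1.1 -0.6  0.3] T [-0.01  0.07  0.03] gap 0.998
toolx [0.974 0.228 0.011] y [ 0.228 -0.974  0.006] z [ 0.012 -0.003 -1.   ] grasp [ 0.5872 -0.0121  0.2529]
side cedar 0.77 [337. 147.] 450 [ 0.561 -0.186  0.081] 0.098
side pumice 0.71 [332. 138.] 249 [ 0.578 -0.187  0.12 ] 0.132
side tin 0.76 [333. 166.] 326 [ 0.558 -0.177  0.041] 0.063
side tin 0.74 [385. 211.] 240 [ 0.338 -0.105  0.039] 0.046
top cedar 0.51 [388. 185.] 174 [ 0.552 -0.205  0.089] 0.099
top cedar 0.25 [317. 173.] 31160 [ 0.623 -0.009  0.021] 0.134
top pumice 0.49 [386. 170.] 267 [ 0.589 -0.196  0.128] 0.138
top tin 0.89 [364. 258.] 494 [ 0.329 -0.134  0.046] 0.052
top tin 0.88 [396. 280.] 490 [ 0.262 -0.243  0.045] 0.051
top tin 0.87 [437. 258.] 464 [ 0.326 -0.363  0.045] 0.052
top tin 0.56 [278. 134.] 491 [0.709 0.113 0.056] 0.176
top tin 0.44 [372. 179.] 89 [ 0.572 -0.176  0.063] 0.069
```

View pics/s13.png

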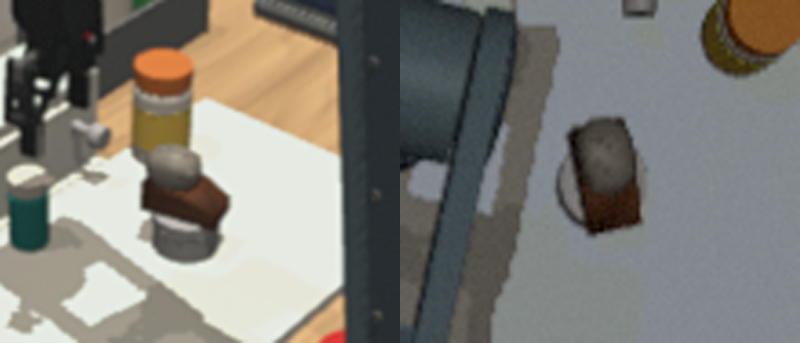

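View pics/side13.png

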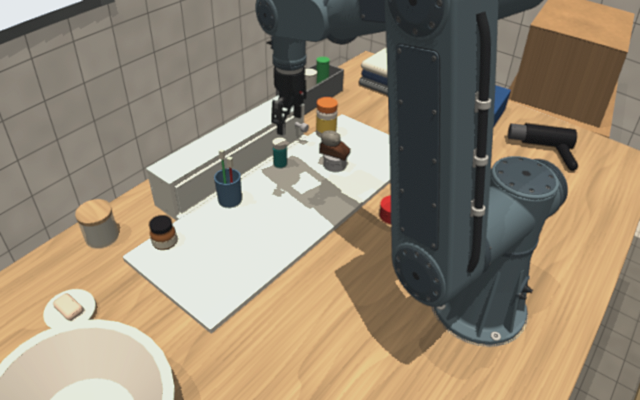

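The pile stands: the stone is at (332,138) and the cedar at (337,147) on the tin in the side view, bystanders unmoved and the gripper away. Handing in.

```bash
python3 -m creep '[1,0,0,0,0,0,0, 1,0,0,0,0,0,0, 1,0,0,0,0,0,0]'
python3 - <<'E'
from h import *
im,d=snap('top','top14')
for k in bot.trace('pumice','top')[:1]: c=cloud('top',d,k['pixels']); print(k['location'],np.median(c,0).round(3))
print(bot.job_done())
E
```

```text
t: 24.5
position: [0.5874, -0.0209, 0.257]
orientation: [0.994, 0.11, 0.004, 0.003]
contact_force: [0.6, -0.2, 0.4]
finger_gap: 0.995
[383.5, 169.8] [ 0.589 -0.196  0.13 ]
the job is handed in; nothing more can be done
None
```

The pile is built and I handed the job in at about 24.5 s of the 66 s allowed. The cedar is on the tin with its sawn face down, and the pumice is on the cedar's flat upper face, flat side down.

**What I did:**
- I gripped the standing cedar across its width with the tool leaning back, lifted it and turned it 90°. I laid it on the shelf on its sawn face and let go.
- I took it again across its width from above and set it on the tin. Pressing lightly (about 3–7 N) with small tilts about both axes, I felt no rocking, so I released it.
- I gripped the pumice, regripping about 4 mm higher so the fingertips would clear the cedar, and set it down with 5.6 N of contact force.

**What the last checks showed:**
- **Centring:** the top camera put the cedar's middle about 2 mm from the tin's centre, with its upper face level to about 1°.
- **Pumice:** it sits about 12 mm towards the cedar's thick end, to keep it on the flat part, and is still well over the tin. It held its place, within the measuring error, for the 0.7 s between releasing it and handing in.
- **Surroundings:** the tin and the bystanders appear not to have moved in the pictures, and the gripper was about 19 cm away from the pile.

**What went less well:**
- **Hard presses:** when I laid the cedar on the shelf, one press read 43 N in z (about 49 N in all) at the wrist through the cedar, and I backed off at once. The first touch on the tin read about 25 N in z, which I also relaxed before the rocking check.
- **Camera disagreement:** the side camera read about 4 mm off the top camera, so I relied on the top camera and the arm's own position.

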